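Load a circuit board by its edges, flip the safety catch and hold the test lever

ROBOT

A 6-joint arm with a two-finger parallel gripper is mounted at the origin on the work surface. World frame = base frame: x ahead of the robot, y to its left, z up, the work surface at z = 0. Lengths are in m, angles in rad, forces in N, time in s.
With the tool pointing down it reaches from about 0.4 to 0.825 m from the base axis. Payload 7 kg.
Tool frame: the origin (TCP) lies on the centre line of the jaws, within the pads' length; the fingertips stand 19 mm ahead of it and the grasp point (between the pads) is the TCP; y points along the fingers, x is the direction in which the jaws open and shut, and the axes are right-handed (so a half turn about y gives the same grasp; the last joint's range is limited). The gripper opens to 85 mm and grips with 20 to 120 N. Pads are 22 mm wide; open, the fingers measure 114 mm over their backs; the gripper's body (76 mm by 85 mm) begins 54 mm behind the grasp point. The pads swing forward as they close: fully open they stand 13 mm farther back than shut.
Start: joints at [1.506, 0.359, 0.012, 0, -1.224, -0.288], TCP at [0.233, 0.633, 0.25] pointing down, gripper open.
Joint ranges: [-3.07, 3.07], [-1.43, 2.12], [-1.02, 1.25], [-3.03, 1.67], [-3.05, -0], [-3.03, 3.03]. Speed limits (rad/s): [2.39, 2.39, 3.01, 3.14, 3.14, 3.14].

INTERFACE

Orientations are given as [roll, pitch, yaw] about the fixed x, y, z axes, in that order (R = Rz(yaw) Ry(pitch) Rx(roll)).
In Python, from cell import env gives the robot as it stands.
- The arm moves only by the tool move_arm, never from a script. Its argument "targets" is text: rows parted by semicolons, each of 4 numbers parted by spaces: the shift along the tool's x, y, z in m, then the turn about the tool's y in rad. A call has 1 to 8 rows; each row shifts and turns the commanded pose from where the row before left it, along the tool's axes as they then stand; what a row does not reach is not made up. A row lasts 1/8 s, in which the tool goes at most 62.5 mm and 10.7 degrees, less where a joint would pass 70% of its speed; a pose out of reach is approached as far as the arm can. A call is refused whole if a number of a shift passes 0.0625 or a number of a turn 0.188, either way. A call with a gripper value outside its range is refused whole. "fingers" is the closure, from -1 (fully open) to 1 (shut), set as the call begins (left out, the last holds). The fingers move at their own pace and stop on an object; "squeeze" is the grip in N (left out, the last holds). Time passes only in rows, so rows that do not move let the fingers close. It gives the time, the measured TCP pose, the force and the opening at its end, in the units of the state.
- env.read_state(): the state, without advancing time (a new reading comes with each control period).
- env.snapshot(name): name is "scene" or "side" or "wrist"; returns a dict with "img" (480x640x3 uint8, red, green, blue), "fx", "fy", "cx", "cy" (pixels), "position" and "rotation" of the camera in the world; the wrist camera has in their place "mount" (4x4, takes a point from camera to tool coordinates, whose origin is the TCP and whose axes are the tool frame's). Camera axes: x right, y down, z forward; pixel columns grow to the right and rows downward; lengths in m; the calibration is good to about 2 mm. A picture is of the moment at which its call begins: read the wrist's pose just before it. There is no depth.
- env.hand_in(): hands the job in, once; it reports no verdict.
The state is a dict: "clock": time; "q": joint angles; "joint_vel": joint speeds; "effort": joint torques, N m; "ee_pos": TCP position; "tcp_rot": TCP orientation; "contact_force": force on the tool from outside, world axes, zero at the start; "moment": the same for the moment, N m; "finger_gap": finger opening in m.
Only numpy, scipy, OpenCV 4.12 (cv2) and the standard library are available. Lean on these libraries where they do the work, as an engineer would, in place of code of your own. Each camera call takes 0.05 s, during which the arm holds its last target.

TASK

Lift the green circuit board off the stand by its two long side edges, never touching its faces or the parts on it, lay it fully down in the test fixture's nest with its gold-striped edge towards the yellow contact head, and let go. Only then flip the red safety catch all the way over, away from the lever, and after that pull the black lever handle fully over towards the fixture's front side (the side away from the blue cover) and finish while your fingers still hold it there against its spring. Leave the blue board and the other things on the bench where they are.

Things in the scene. Friction and masses are not known exactly. Their poses are not given: they have to be found in the camera images.
- board_center (a point): Centre (half-way up) of the loose green board, lying flat, parts up: 90 (x) x 60 (y) x 5 mm, about 80 g, gold-striped short edge at +x. Hold it only by the long side edges (y = +/-30 mm, near x = 0); only the outer 4 mm rim may be touched. Parts on top: up to 10 mm tall. It starts on either place of the stand, underside 36 mm above the bench; beside it the fingers have room down to the bench.
- board_gold (a point): Middle of the green board's gold-striped short edge, 45 mm along +x from its centre.
- board_face: The green board's faces (all of it inside the 4 mm rim, 82 x 52 mm) with the parts on them: not to be touched by the robot. Origin: centre of the board's underside; axes as the board's.
- spare: A loose blue board of the same size on the other place of the stand (110 mm from the green one, centre to centre, along the boards' x): leave alone. Origin: centre of its underside.
- stand: Low aluminium strip 220 x 44 x 12 mm (long along its x) with white standoffs carrying the two boards at x = -55 and +55 mm; fixed. Origin: centre of its underside.
- fixture: Grey test fixture, fixed, base 220 (x) x 360 (y) x 40 mm high. Origin: centre of its underside. Its front side is -x (towards the robot), its blue 70 mm high linkage cover runs along the back, +x. On it, from right (-y) to left (+y): nest, lever, catch.
- nest_center (a point): Where the board's centre is when fully seated, 64.5 mm above the bench; axes as the fixture's, the board's x must point along this x. Black 50 x 36 mm pedestal, 22 mm above the base (finger room at both long sides), and eight white cone-topped posts, tips 9.5 mm above the seated board's middle, 2 mm play on each side: four along the long sides at x = +/-36, four at the short ends at y = +/-20 mm.
- nest_gold (a point): Where the middle of the board's gold edge lies when seated, 45 mm along the fixture's x from nest_center.
- catch_grip (a point): Middle of the red catch's grip bar: 16 mm thick, 32 mm long along the fixture's x, level; 60 mm from the catch's hinge line. About 171 mm above the bench at the start, 150 mm when fully over. It can be pinched from above, fingers closing along the fixture's y, and carried over on an arc about catch_hinge.
- catch_hinge (a point): Point on the catch's hinge line (along the fixture's x, 115 mm above the bench) in the plane of the grip's middle. The grip swings over the top towards the fixture's +y.
- catch (a joint): Catch angle, rad: 0 to 0.06 at the start (its red pawl lies across in front of the lever's steel arm and blocks it; at 0 the grip leans 0.35 rad from upright towards the lever); grows as the grip swings away from the lever (+y of the fixture); 1.3 fully over, at a stop. It stays where it is left (friction, about 2 N at the grip).
- lever_handle (a point): Middle of the lever's black cross bar: round, 20 mm thick, 56 mm long along the fixture's y, level; 150 mm from the lever's hinge line, about 191 mm above the bench at both ends of its travel. It can be pinched from above, fingers closing along the fixture's x, and carried along an arc about lever_hinge; the bar turns between the fingers.
- lever_hinge (a point): Point on the lever's hinge line (along the fixture's y, 50 mm above the bench), in the plane of the handle's middle.
- lever (a joint): Lever angle, rad: 0 at rest (leaning 0.35 rad from upright to the back, +x of the fixture), grows as the handle is pulled over the top to the front (-x), 0.7 fully pulled, at a stop. A spring drives it back when let go: about 3.5 N at the handle at 0, 8 N at 0.7. The closed catch blocks it within 0.15 rad. It also slides the yellow head up to 15 mm towards the nest, above the board's gold stripes.
- screwdriver: Loose screwdriver, orange handle, lying on the bench: leave alone.
- spool: Loose metal spool, 52 mm across, 40 mm high: leave alone.
- mug: Loose blue mug, 76 mm across, 90 mm high: leave alone.
- jar: Loose white jar with blue cap, 52 mm across, 80 mm high: leave alone.
- meter: Loose yellow hand multimeter 150 x 75 x 35 mm lying on the bench: leave alone.
There are look-alikes about, which are no part of the job. Of the things shaped like the part that bears board_center, the green one is meant.

How it is judged:
On the way, in this order (a step that is already met when the one before it is completed fails the run):
1. the green board lies seated in the nest, gold edge to the head, let go by the fingers (horizontal distance between board_center and nest_center below 0.005 m and z of board_center in the frame of nest_center between -0.003 and 0.003 m and distance between board_gold and nest_gold below 0.008 m and contact force between the fingers and board below 0.1 N and linear speed of board_face below 0.02 m/s), for 0.2 s.
2. the catch is flipped over while the lever is still at rest (value of joint catch above 1.1 rad and value of joint lever below 0.1 rad), for 0.2 s.
3. the lever is pulled fully over (value of joint lever above 0.6 rad and value of joint catch above 1.1 rad), for 0.3 s.
At the end, for the whole second after the job is handed in: Fingers hold the lever (over 1 N) past 0.6 of 0.7 rad; the catch is past 1.1 of 1.3 rad; the green board lies untouched in the nest, centre within 5 mm level and 3 mm in height, gold edge within 8 mm of its place. The program finishes while holding the lever (all of step 3 and horizontal distance between board_center and nest_center below 0.005 m and z of board_center in the frame of nest_center between -0.003 and 0.003 m and distance between board_gold and nest_gold below 0.008 m and contact force between the fingers and lever above 1 N and contact force between the fingers and board below 0.1 N); the arm keeps its last pose, push and grip.
It fails at once if the robot touched a face of the green board or a part on it (contact force between any of the fingers, the arm and board_face above 0.3 N).
It fails at once if the lever was forced past the closed catch (value of joint lever above 0.3 rad and value of joint catch below 0.6 rad).
It fails at once if the blue board or another bystander was moved over 30 mm (distance of any of spare, screwdriver, spool, mug, jar, meter from where it was at the start of the episode above 0.03 m).
It also fails if it takes over 72 s, if anything falls off the work surface, if the arm or the gripper's body presses on something with over 40 N, if the wrist force passes 120 N, or if a joint passes its speed limit or range.

## Working session

There is one attempt and no reset: what is moved stays moved. The work goes in short steps, Python scripts to look and compute and a tool call to move; the robot and the scene stay as the last step left them, time stands still between calls to the robot, and variables do not carry over. Pictures are saved under pics/ and viewed, and the job is handed in when it is done.

Besides the shell and the picture viewer there is one more tool, called after ">>>" as name(argument=value, ...) on one line, values as JSON. move_arm: Moves the arm, as the interface text tells. Its arguments: {"type":"object","properties":{"targets":{"type":"string"},"fingers":{"type":"number"},"squeeze":{"type":"number"}},"required":["targets"]}

```bash
ls; mkdir -p pics; python3 - <<'E'
from cell import env
import cv2
s=env.read_state();print(s)
for n in("scene","side","wrist"):
    d=env.snapshot(n);cv2.imwrite(f"pics/{n}0.png",d["img"][:,:,::-1])
    print(n,{k:v for k,v in d.items() if k!="img"})
E
```

```text
pics
{'clock': 0.0, 'q': array([ 1.50610902e+00,  3.59358337e-01,  1.10298762e-02, -3.40678290e-04,
       -1.22405872e+00, -2.88107649e-01]), 'joint_vel': array([-0.00064945,  0.00051016,  0.00016939,  0.00202134,  0.00094426,
        0.00046823]), 'effort': array([ 9.08168977e-05, -5.83325672e+01,  2.93426746e+01,  6.93693995e+00,
       -5.79147643e-03,  1.57630376e-05]), 'ee_pos': array([0.23309221, 0.63299554, 0.24937119]), 'tcp_rot': array([-1.57065132e+00, -1.61628747e-03, -1.92370743e+00]), 'contact_force': array([-0.12522391, -0.00813187,  0.04091056]), 'moment': array([ 0.00399886, -0.01131987, -0.02168544]), 'finger_gap': 0.08538730131122288}
scene {'fx': 513.9728962185968, 'fy': 513.9728962185968, 'cx': 319.22809515740295, 'cy': 242.2528213021403, 'position': array([ 1.08150455, -0.87696439,  0.78344691]), 'rotation': array([-2.13803475, -0.00791234,  0.51439419])}
side {'fx': 568.036824351239, 'fy': 568.036824351239, 'cx': 321.40612250775376, 'cy': 240.76638983310974, 'position': array([ 0.19817746, -1.25291246,  1.25807544]), 'rotation': array([-2.27543017,  0.02033564, -0.2994453 ])}
wrist {'fx': 396.24860902293824, 'fy': 396.24860902293824, 'cx': 313.63493057127175, 'cy': 244.85187558429678, 'mount': array([[ 9.99999649e-01, -1.36148419e-04, -8.26128932e-04,
         7.37304065e-04],
       [ 7.55042543e-04, -2.79786987e-01,  9.60061806e-01,
        -1.22415775e-01],
       [-3.61851021e-04, -9.60062094e-01, -2.79786786e-01,
         7.14357441e-02],
       [ 0.00000000e+00,  0.00000000e+00,  0.00000000e+00,
         1.00000000e+00]])}
```

View pics/scene0.png

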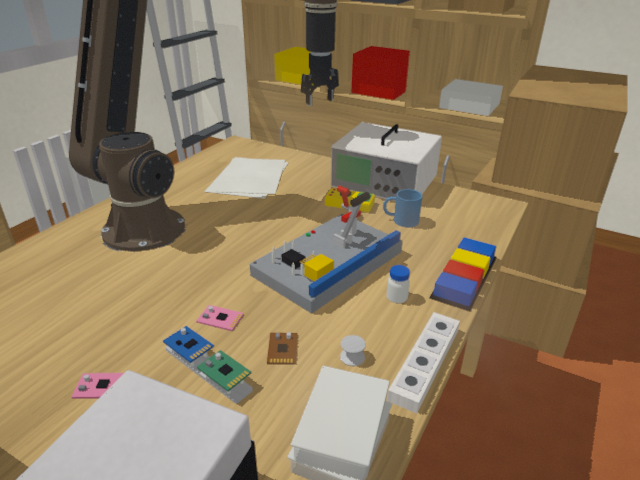

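View pics/side0.png

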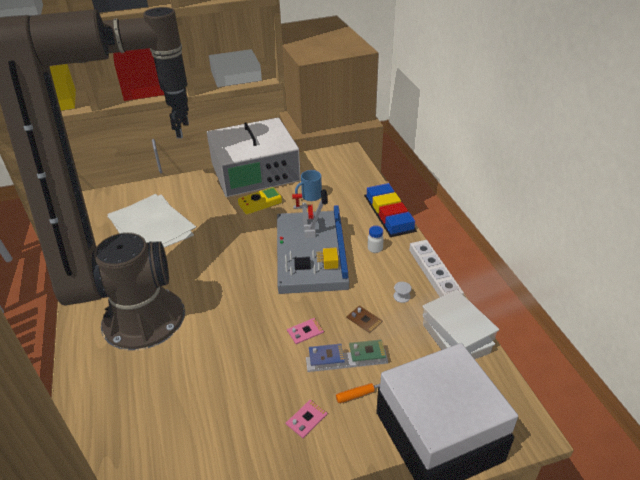

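View pics/wrist0.png

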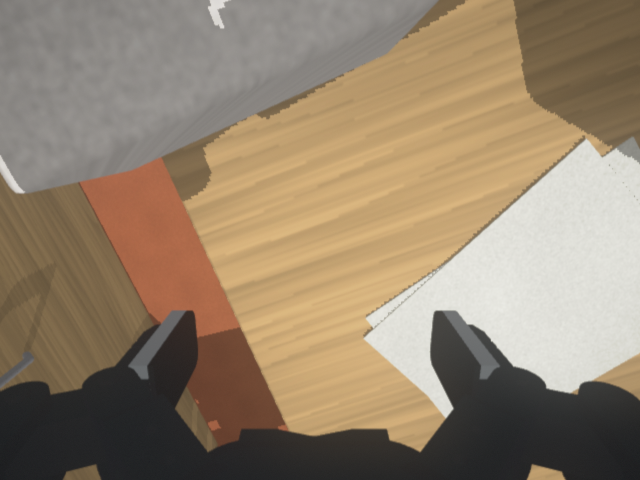

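```bash
cat > h.py <<'E'
import numpy as np, cv2
from scipy.spatial.transform import Rotation as Ro
from cell import env
def snap(n,fn=None):
    s=env.read_state(); d=env.snapshot(n)
    if n=="wrist":
        T=np.eye(4);T[:3,:3]=Ro.from_euler("xyz",s["tcp_rot"]).as_matrix();T[:3,3]=s["ee_pos"]
        M=T@d["mount"];d["R"]=M[:3,:3];d["p"]=M[:3,3]
    else: d["R"]=Ro.from_euler("xyz",d["rotation"]).as_matrix();d["p"]=np.array(d["position"])
    if fn: cv2.imwrite("pics/"+fn,d["img"][:,:,::-1])
    return d
def ray(d,uv):
    v=d["R"]@np.array([(uv[0]-d["cx"])/d["fx"],(uv[1]-d["cy"])/d["fy"],1]);return d["p"],v/np.linalg.norm(v)
def onz(d,uv,z):
    p,v=ray(d,uv);return p+v*(z-p[2])/v[2]
def tri(obs):
    A=np.zeros((3,3));b=np.zeros(3);
    for d,uv in obs:
        p,v=ray(d,uv);P=np.eye(3)-np.outer(v,v);A+=P;b+=P@p
    x=np.linalg.solve(A,b); return x,[np.linalg.norm((np.eye(3)-np.outer(ray(d,uv)[1],ray(d,uv)[1]))@(x-d["p"])) for d,uv in obs]
def proj(d,X):
    c=d["R"].T@(np.asarray(X)-d["p"]);return d["fx"]*c[0]/c[2]+d["cx"],d["fy"]*c[1]/c[2]+d["cy"]
def crop(d,u0,v0,u1,v1,k,fn):
    cv2.imwrite("pics/"+fn,cv2.resize(d["img"][v0:v1,u0:u1,::-1],None,fx=k,fy=k,interpolation=cv2.INTER_CUBIC))
E
python3 - <<'E'
from h import *
a=snap("scene");b=snap("side")
crop(a,150,310,270,410,6,"a1.png");crop(b,300,330,400,380,8,"b1.png")
crop(a,240,180,410,310,4.6,"a2.png");crop(b,265,160,365,300,4,"b2.png")
E
```

```text
(no output)
```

View pics/a1.png

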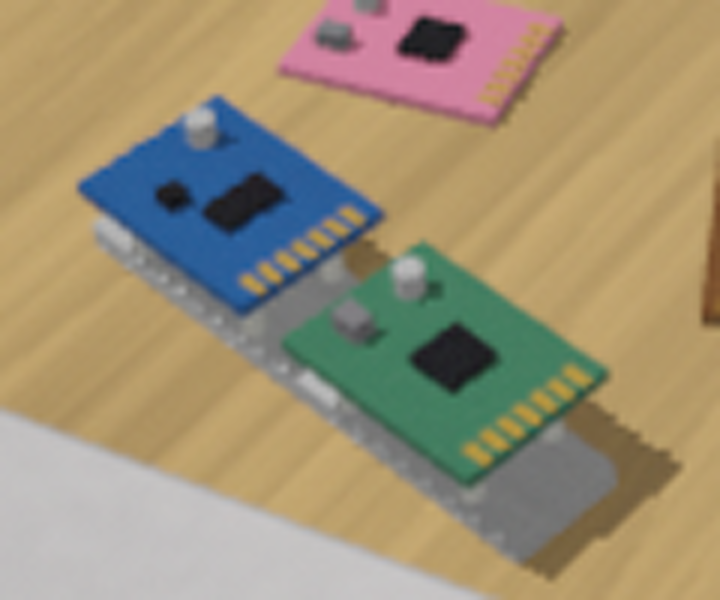

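View pics/b1.png

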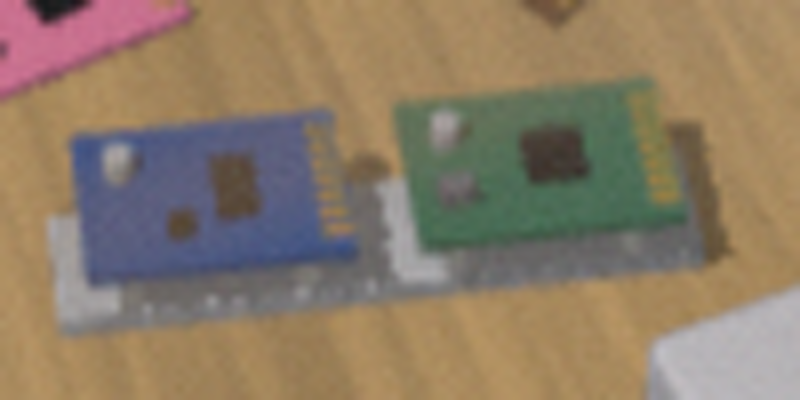

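View pics/a2.png

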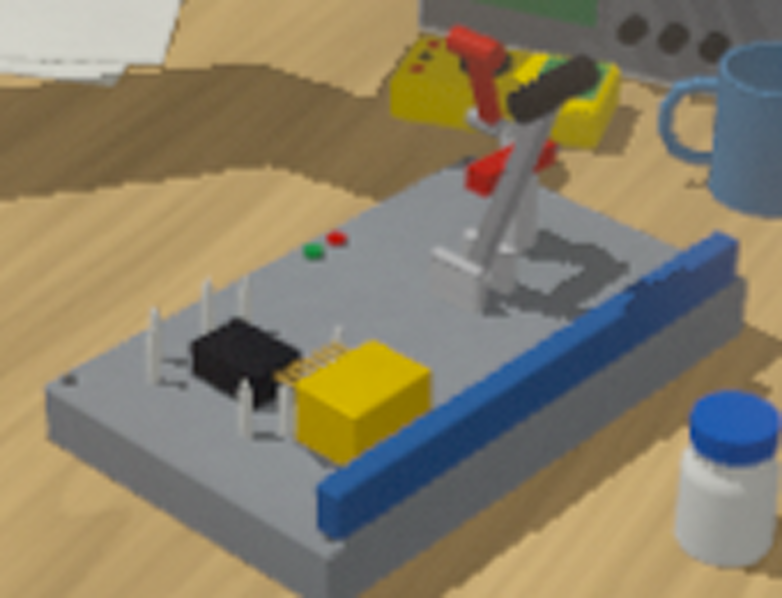

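View pics/b2.png

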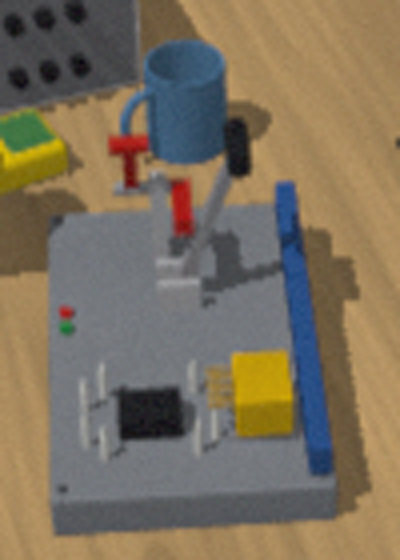

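```bash
cat > m1.py <<'E'
from h import *
a=snap("scene");b=snap("side")
f=lambda p,k,o:((p[0]+.5)/k-.5+o[0],(p[1]+.5)/k-.5+o[1])
ca=[f(p,6,(150,310)) for p in[(283,343),(423,243),(608,375),(470,483)]]
cb=[f(p,8,(300,330)) for p in[(425,248),(396,103),(655,80),(685,218)]]
for nm,d,c in(("scene",a,ca),("side",b,cb)):
    P=np.array([onz(d,u,.041) for u in c]);print(nm,P.round(4).tolist(),"ctr",P.mean(0).round(4))
    for i in range(4):
        e=P[(i+1)%4]-P[i];print(np.linalg.norm(e).round(4),np.degrees(np.arctan2(e[1],e[0])).round(1))
for u,v in zip(ca,cb): print(tri([(a,u),(b,v)]))
g=lambda p:f(p,4.6,(240,180));s=lambda p:f(p,4,(265,160))
print("fixture");
for p in[(48,388),(328,555),(745,285),(455,157)]: print("sc",onz(a,g(p),.04).round(4))
for p in[(53,495),(335,487),(50,216)]: print("si",onz(b,s(p),.04).round(4))
# pedestal top z=.062
for p in[(192,345),(255,378),(302,352),(238,320)]: print("ped sc",onz(a,g(p),.062).round(4))
for p in[(120,438),(186,435),(180,388),(118,390)]: print("ped si",onz(b,s(p),.062).round(4))
print("handle",tri([(a,g((555,88))),(b,s((237,146)))]));print("grip",tri([(a,g((476,47))),(b,s((128,147)))]))
E
python3 m1.py
```

```text
scene [[0.529, -0.3711, 0.041], [0.5395, -0.3127, 0.041], [0.6282, -0.3299, 0.041], [0.6176, -0.3872, 0.041]] ctr [ 0.5786 -0.3502  0.041 ]
0.0593 79.8
0.0904 -11.0
0.0583 -100.6
0.09 169.7
side [[0.531, -0.3717, 0.041], [0.5421, -0.311, 0.041], [0.6296, -0.329, 0.041], [0.6172, -0.3868, 0.041]] ctr [ 0.58   -0.3496  0.041 ]
0.0617 79.6
0.0894 -11.7
0.0591 -102.1
0.0876 170.0
(array([ 0.53053162, -0.37270258,  0.04288554]), [np.float64(0.0002906762877809526), np.float64(0.0002906762877808479)])
(array([ 0.54121734, -0.31393748,  0.04375555]), [np.float64(0.0006745311539999747), np.float64(0.000674531153999854)])
(array([ 0.6290242 , -0.33059815,  0.0425011 ]), [np.float64(0.00034906352126608345), np.float64(0.00034906352126597444)])
(array([ 0.6173135 , -0.38685029,  0.04072608]), [np.float64(0.0001710028311356991), np.float64(0.00017100283113584143)])
fixture
sc [ 0.4118 -0.0344  0.04  ]
sc [ 0.6175 -0.0826  0.04  ]
sc [0.7032 0.2569 0.04  ]
sc [0.4846 0.3069 0.04  ]
si [ 0.4121 -0.0259  0.04  ]
si [ 0.6188 -0.0853  0.04  ]
si [0.4929 0.3139 0.04  ]
ped sc [0.4754 0.0135 0.062 ]
ped sc [0.5218 0.0038 0.062 ]
ped sc [0.5309 0.0378 0.062 ]
ped sc [0.4839 0.0473 0.062 ]
ped si [ 0.4721 -0.0038  0.062 ]
ped si [ 0.5213 -0.0166  0.062 ]
ped si [0.532  0.0368 0.062 ]
ped si [0.485 0.05  0.062]
handle (array([0.61902931, 0.15699396, 0.19351074]), [np.float64(0.00031976025814335645), np.float64(0.00031976025814334507)])
grip (array([0.54308084, 0.21232942, 0.17362456]), [np.float64(0.000774036307451516), np.float64(0.0007740363074514898)])
```

```bash
cat >> h.py <<'E'
def plan(wps,start=None,yaw=None,step=.06):
    "wps: list of (x,y,z); yaw fixed. prints summed deltas in tool axes and number of rows"
    s=env.read_state();p=np.array(s["ee_pos"] if start is None else start);y=s["tcp_rot"][2] if yaw is None else yaw
    for w in wps:
        d=np.array(w)-p;t=np.array([d[0]*np.cos(y)+d[1]*np.sin(y),-d[2],-d[0]*np.sin(y)+d[1]*np.cos(y)])
        n=max(1,int(np.ceil(np.linalg.norm(d)/step)));print("total",t.round(4),"rows",n,"per row",(t/n).round(4));p=np.array(w)
E
python3 - <<'E'
from h import *
plan([(.233,.633,.33),(.45,.15,.33),(.579,-.35,.22)],yaw=np.radians(-101.2))
E
```

```text
total [ 0.0003 -0.0799 -0.0002] rows 2 per row [ 0.0002 -0.04   -0.0001]
total [ 0.4317 -0.      0.3067] rows 9 per row [ 0.048  -0.      0.0341]
total [0.4654 0.11   0.2237] rows 9 per row [0.0517 0.0122 0.0249]
```

>>> move_arm(targets="0 -0.04 0 -0.157; 0 -0.04 0 0", fingers=-1, squeeze=30)

```text
clock: 0.6
ee_pos: [0.2333, 0.6332, 0.3309]
tcp_rot: [-1.571, -0.001, -1.764]
contact_force: [0.5, -0.0, 0.7]
finger_gap: 0.0855
```

>>> move_arm(targets="0.048 0 0.034 0; 0.048 0 0.034 0; 0.048 0 0.034 0; 0.048 0 0.034 0; 0.048 0 0.034 0; 0.048 0 0.034 0; 0.048 0 0.034 0; 0.048 0 0.034 0")

```text
clock: 1.6
ee_pos: [0.4257, 0.202, 0.3307]
tcp_rot: [-1.57, 0.001, -1.766]
contact_force: [0.7, 0.2, -0.1]
finger_gap: 0.0853
```

```bash
python3 - <<'E'
from h import *
print(env.read_state()["ee_pos"],env.read_state()["tcp_rot"])
plan([(.579,-.35,.20)],yaw=np.radians(-101.2))
E
```

```text
[0.42567461 0.20201164 0.33073695] [-1.57020052e+00  9.69156403e-04 -1.76611533e+00]
total [0.5117 0.1307 0.2576] rows 10 per row [0.0512 0.0131 0.0258]
```

```bash
python3 - <<'E'
from h import *
plan([(.53,.05,.33),(.579,-.35,.2)],yaw=np.radians(-101.2))
E
```

```text
total [0.1289 0.0007 0.1319] rows 4 per row [0.0322 0.0002 0.033 ]
total [0.3829 0.13   0.1258] rows 8 per row [0.0479 0.0162 0.0157]
```

>>> move_arm(targets="0.032 0 0.033 0; 0.032 0 0.033 0; 0.032 0 0.033 0; 0.032 0 0.033 0; 0 0 0 0")

```text
clock: 2.22
ee_pos: [0.5309, 0.0503, 0.3298]
tcp_rot: [-1.571, -0.001, -1.77]
contact_force: [-0.8, -0.9, -0.6]
finger_gap: 0.0855
```

```bash
python3 - <<'E'
from h import *
import pickle
d=snap("wrist","w1.png");pickle.dump(d,open("w1.pkl","wb"));print(env.read_state()["ee_pos"],env.read_state()["joint_vel"].round(3))
E
```

```text
[0.53026338 0.05136654 0.32987619] [ 0.037 -0.021 -0.011 -0.004  0.    -0.012]
```

View pics/w1.png

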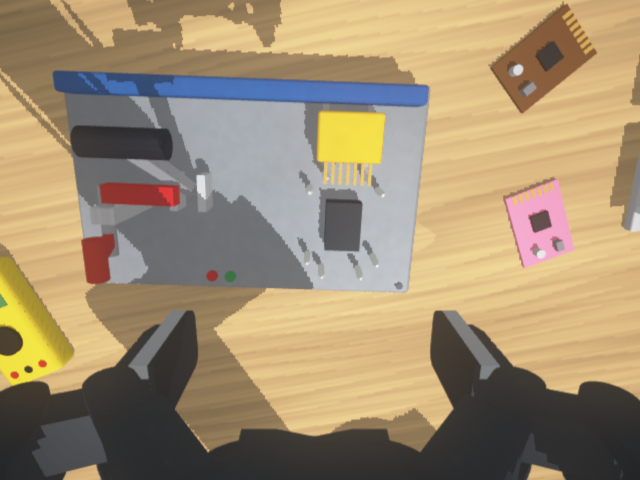

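```bash
python3 - <<'E'
from h import *
import pickle
d=pickle.load(open("w1.pkl","rb"));crop(d,290,90,440,300,3.8,"w1n.png");crop(d,50,60,220,300,3,"w1l.png")
E
```

```text
(no output)
```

View pics/w1n.png

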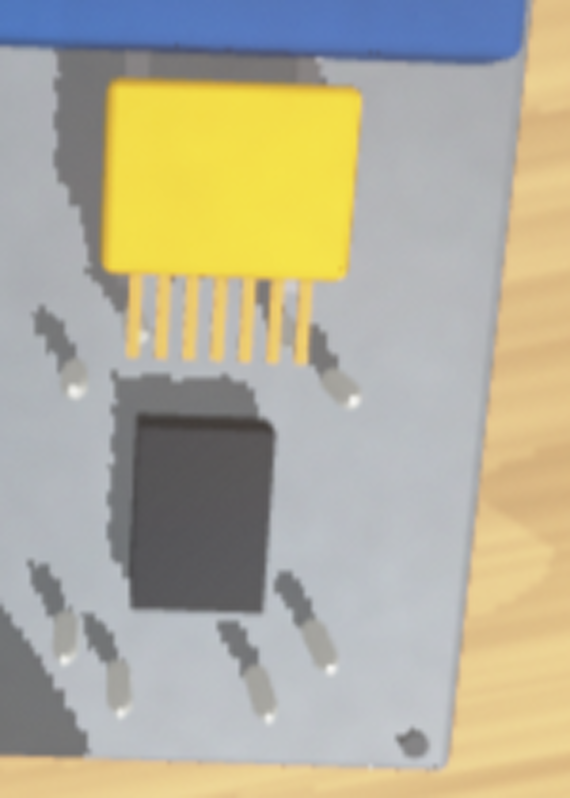

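View pics/w1l.png

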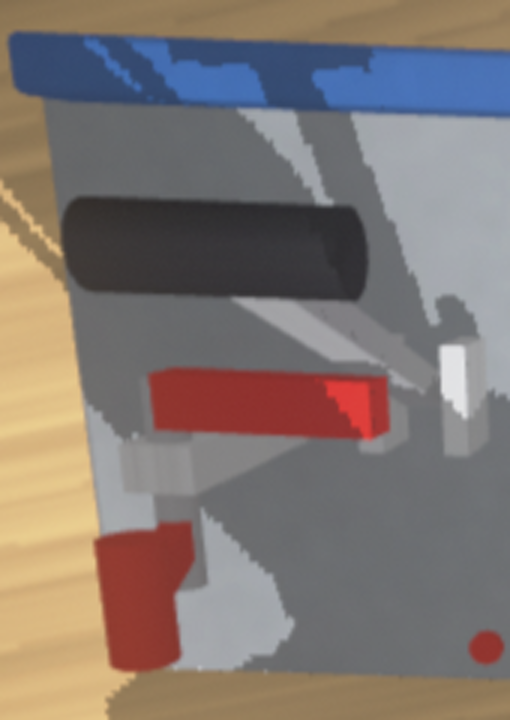

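```bash
python3 - <<'E'
from h import *
plan([(.579,-.35,.2)],yaw=np.radians(-101.2))
E
```

```text
total [0.3843 0.1299 0.1258] rows 8 per row [0.048  0.0162 0.0157]
```

```bash
cat > m2.py <<'E'
from h import *
import pickle
d=pickle.load(open("w1.pkl","rb"))
f=lambda p,k,o:((p[0]+.5)/k-.5+o[0],(p[1]+.5)/k-.5+o[1])
n=lambda p:f(p,3.8,(290,90));l=lambda p:f(p,3,(50,60))
ang=lambda v:np.degrees(np.arctan2(v[1],v[0]))
P=np.array([onz(d,n(p),.074) for p in[(73,388),(350,400),(332,668),(65,658)]])
print("posts ctr",P.mean(0),"xlen",np.linalg.norm(P[0]-P[3]),np.linalg.norm(P[1]-P[2]),"y",np.linalg.norm(P[0]-P[1]),np.linalg.norm(P[2]-P[3]),"ang",ang(P[0]-P[3]),ang(P[1]-P[2]),ang(P[0]-P[1])-90,ang(P[3]-P[2])-90)
Q=np.array([onz(d,n(p),.062) for p in[(138,416),(273,424),(262,611),(130,605)]])
print("ped",Q.mean(0),[np.linalg.norm(Q[i]-Q[i-1]).round(4) for i in range(4)],ang(Q[0]-Q[3]),ang(Q[1]-Q[2]),ang(Q[0]-Q[1])-90)
print("base corner fr",onz(d,n((447,768)),.04),"fl",onz(d,l((105,670)),.04))
H=np.array([onz(d,l(p),.191) for p in[(66,246),(362,252)]]);print("handle",H,H.mean(0),np.linalg.norm(H[0]-H[1]),ang(H[0]-H[1])-90)
E
python3 m2.py
```

```text
posts ctr [0.50193237 0.0254714  0.074     ] xlen 0.07180415869404726 0.07154723208504435 y 0.06995196496006749 0.0709707305273797 ang -13.336097868376823 -12.5183952707839 -13.936740647973053 -13.714807371258928
ped [0.50341591 0.02547226 0.062     ] [np.float64(0.0516), np.float64(0.0354), np.float64(0.0512), np.float64(0.0358)] -13.355798963577652 -12.848945798739503 -14.865516876468291
base corner fr [ 0.40816822 -0.03272717  0.04      ] fl [0.49000594 0.31836767 0.04      ]
handle [[0.6238462  0.18833138 0.191     ]
 [0.61016304 0.12700222 0.191     ]] [0.61700462 0.1576668  0.191     ] 0.06283704947466325 -12.577287528092128
```

>>> move_arm(targets="0.048 0.016 0.0155 0; 0.048 0.016 0.0155 0; 0.048 0.016 0.0155 0; 0.048 0.016 0.0155 0; 0.048 0.016 0.0155 0; 0.048 0.016 0.0155 0; 0.048 0.016 0.0155 0; 0.048 0.016 0.0155 0")

```text
clock: 3.28
ee_pos: [0.5774, -0.3486, 0.2022]
tcp_rot: [-1.57, 0.0, -1.765]
contact_force: [1.3, 0.8, 0.7]
finger_gap: 0.0856
```

>>> move_arm(targets="0 0 0 0; 0 0 0 0")

```text
clock: 3.52
ee_pos: [0.577, -0.3474, 0.2023]
tcp_rot: [-1.571, 0.0, -1.766]
contact_force: [-0.6, 0.9, 0.2]
finger_gap: 0.0853
```

```bash
python3 - <<'E'
from h import *
import pickle
d=snap("wrist","w2.png");pickle.dump(d,open("w2.pkl","wb"));print(env.read_state()["ee_pos"],env.read_state()["joint_vel"].round(3))
E
```

```text
[ 0.57720383 -0.34704759  0.2028326 ] [ 0.008 -0.012  0.001  0.001 -0.     0.002]
```

View pics/w2.png

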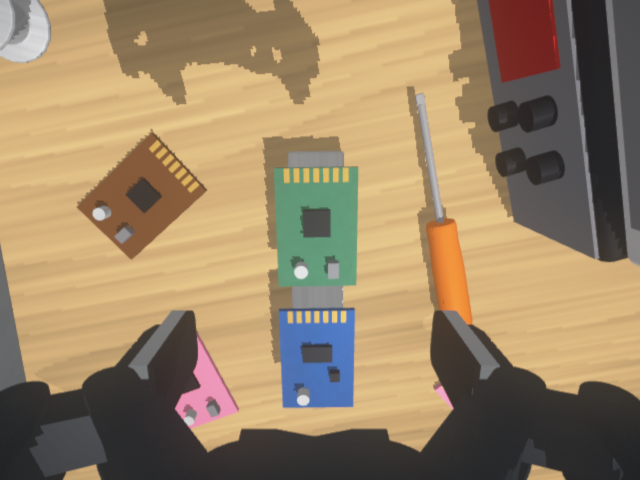

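```bash
cat > m3.py <<'E'
from h import *
import pickle,sys
d=pickle.load(open(sys.argv[1],"rb"));h=cv2.cvtColor(d["img"],cv2.COLOR_RGB2HSV)
m=cv2.inRange(h,(60,70,40),(90,255,255));c=max(cv2.findContours(m,0,1)[0],key=cv2.contourArea)
r=cv2.minAreaRect(c);print(r,cv2.boundingRect(c))
q=cv2.approxPolyDP(c,6,True)[:,0];print(q.tolist())
P=np.array([onz(d,p,.041) for p in q.astype(float)]);print(P.round(4).tolist(),"poly ctr",P.mean(0).round(4))
for i in range(len(P)):
    e=P[i]-P[i-1];print(np.linalg.norm(e).round(4),np.degrees(np.arctan2(e[1],e[0])).round(1))
E
python3 m3.py w2.pkl
python3 - <<'E'
from h import *
import pickle
d=pickle.load(open("w2.pkl","rb"));crop(d,255,140,385,300,4.5,"w2c.png")
E
```

```text
((315.5, 226.5), (117.0, 81.0), 90.0) (275, 168, 82, 118)
[[275, 169], [279, 285], [354, 284], [356, 168], [348, 183], [341, 168], [338, 183], [331, 168], [328, 183], [321, 168], [313, 183], [310, 168], [307, 184], [301, 168], [298, 184], [291, 168], [289, 184]]
[[0.6257, -0.3298, 0.041], [0.5394, -0.3134, 0.041], [0.529, -0.37, 0.041], [0.6153, -0.3861, 0.041], [0.606, -0.3787, 0.041], [0.6174, -0.3757, 0.041], [0.6074, -0.3717, 0.041], [0.6187, -0.3688, 0.041], [0.6088, -0.3647, 0.041], [0.6201, -0.3618, 0.041], [0.6109, -0.3542, 0.041], [0.6216, -0.3542, 0.041], [0.611, -0.3499, 0.041], [0.6229, -0.348, 0.041], [0.6122, -0.3436, 0.041], [0.6242, -0.3411, 0.041], [0.6135, -0.3373, 0.041]] poly ctr [ 0.6061 -0.3558  0.041 ]
0.0143 31.4
0.088 169.2
0.0576 -100.4
0.0878 -10.5
0.0118 141.7
0.0118 15.0
0.0107 158.4
0.0117 14.7
0.0107 158.0
0.0117 14.3
0.012 140.6
0.0108 0.1
0.0115 157.9
0.012 9.1
0.0115 157.5
0.0122 11.9
0.0114 160.6
```

View pics/w2c.png

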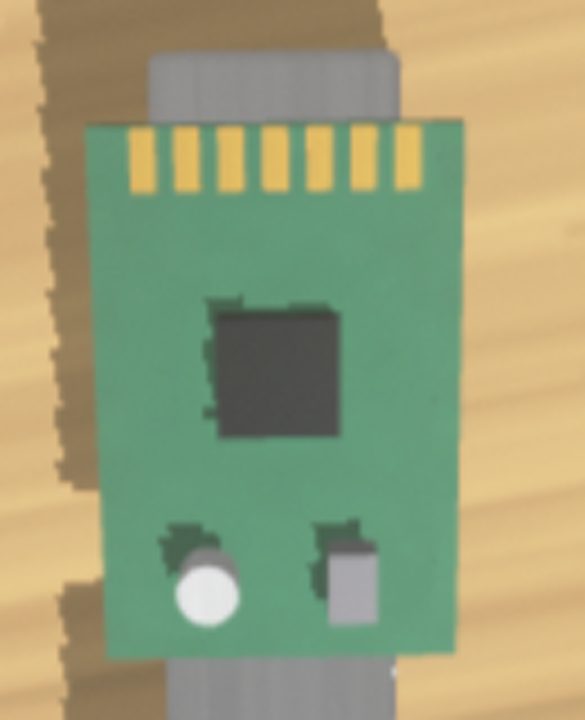

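>>> move_arm(targets="0.0027 0.05 0.0013 -0.006; 0 0.05 0 0; 0 0.04 0 0; 0 0.0225 0 0; 0 0 0 0; 0 0 0 0")

```text
clock: 4.32
ee_pos: [0.5789, -0.3506, 0.0417]
tcp_rot: [-1.568, -0.001, -1.759]
contact_force: [-0.3, 0.3, 1.1]
finger_gap: 0.0856
```

```bash
python3 - <<'E'
from h import *
import pickle
d=snap("wrist","w3.png");pickle.dump(d,open("w3.pkl","wb"));print(env.read_state())
E
python3 m3.py w3.pkl | head -3
```

```text
{'clock': 4.375, 'q': array([-2.57372602e-01,  5.42488465e-01, -2.12980464e-01,  3.88751042e-04,
       -8.12305448e-01,  1.63932511e+00]), 'joint_vel': array([-0.00673186, -0.00412775, -0.00064004, -0.00243482,  0.00412408,
       -0.00031767]), 'effort': array([ 1.11975598e-01, -6.42450356e+01,  2.23134470e+01,  5.28610200e+00,
       -1.44727493e-02, -4.20243785e-03]), 'ee_pos': array([ 0.5789576 , -0.35082356,  0.04192405]), 'tcp_rot': array([-1.56780089e+00, -4.89252754e-04, -1.75937391e+00]), 'contact_force': array([ 0.65972788, -0.63175009, -0.10455106]), 'moment': array([-0.05143485,  0.04650258,  0.04035746]), 'finger_gap': 0.08552391648957082}
((310.6380615234375, 329.6265563964844), (219.77963256835938, 172.91134643554688), 89.62552642822266) (224, 220, 174, 221)
[[253, 222], [253, 254], [242, 256], [233, 241], [243, 295], [224, 293], [235, 440], [242, 428], [264, 428], [275, 405], [292, 411], [293, 432], [331, 433], [333, 404], [340, 402], [356, 404], [359, 428], [385, 428], [390, 439], [397, 315], [380, 308], [385, 245], [381, 254], [367, 252], [368, 220], [361, 220], [3
[... 463 characters left out ...]
 -0.3505, 0.041], [0.5526, -0.3535, 0.041], [0.553, -0.3561, 0.041], [0.5511, -0.3618, 0.041], [0.5404, -0.3612, 0.041], [0.5386, -0.3707, 0.041], [0.5333, -0.3719, 0.041], [0.5838, -0.3812, 0.041], [0.5874, -0.3758, 0.041], [0.6092, -0.3806, 0.041], [0.6064, -0.3789, 0.041], [0.6079, -0.3745, 0.041], [0.6184, -0.3764, 0.041], [0.6188, -0.3742, 0.041], [0.608, -0.3722, 0.041], [0.6092, -0.3678, 0.041], [0.6196, -0.3702, 0.041], [0.6201, -0.3674, 0.041], [0.6094, -0.3652, 0.041], [0.6109, -0.3608, 0.041], [0.6204, -0.3626, 0.041], [0.6202, -0.3667, 0.041], [0.6242, -0.3458, 0.041], [0.6138, -0.3455, 0.041], [0.6137, -0.3408, 0.041], [0.6246, -0.3423, 0.041]] poly ctr [ 0.5895 -0.3537  0.041 ]
```

View pics/w3.png

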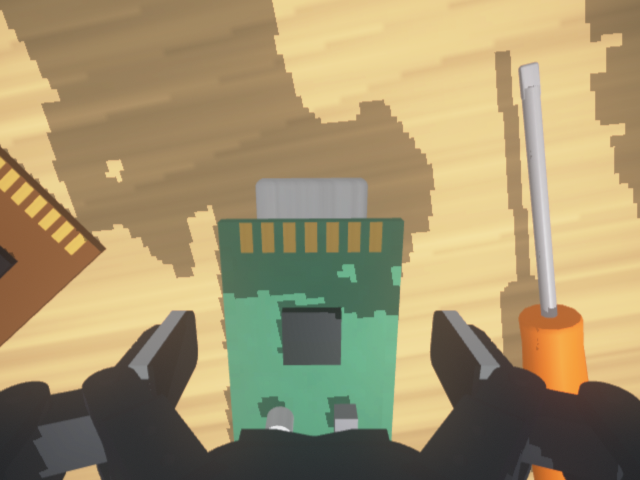

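>>> move_arm(targets="0 0.002 0 0; 0 0 0 0; 0 0 0 0; 0 0 0 0; 0 0 0 0; 0 0 0 0", fingers=1, squeeze=35)

```text
clock: 5.12
ee_pos: [0.5781, -0.3512, 0.039]
tcp_rot: [-1.569, -0.0, -1.76]
contact_force: [-1.2, 3.0, 6.0]
finger_gap: 0.0591
```

>>> move_arm(targets="0 -0.01 0 0; 0 -0.02 0 0; 0 -0.03 0 0; 0 -0.04 0 0; 0 0 0 0")

```text
clock: 5.75
ee_pos: [0.5795, -0.3521, 0.1424]
tcp_rot: [-1.564, -0.001, -1.76]
contact_force: [0.1, 0.9, -0.7]
finger_gap: 0.0589
```

```bash
python3 - <<'E'
from h import *
import pickle
d=snap("wrist","w4.png");pickle.dump(d,open("w4.pkl","wb"));s=env.read_state();print(s["clock"],s["ee_pos"],s["tcp_rot"],s["finger_gap"],s["contact_force"])
a=snap("scene");b=snap("side");crop(a,150,250,310,410,4,"a4.png");crop(b,280,270,440,390,5,"b4.png")
pickle.dump((a,b),open("ab4.pkl","wb"))
E
```

```text
5.8 [ 0.57838671 -0.3514554   0.14006912] [-1.56708894e+00 -3.17338274e-04 -1.76073136e+00] 0.05862776635693665 [-0.12048724  0.43770074 -1.92220282]
```

View pics/w4.png

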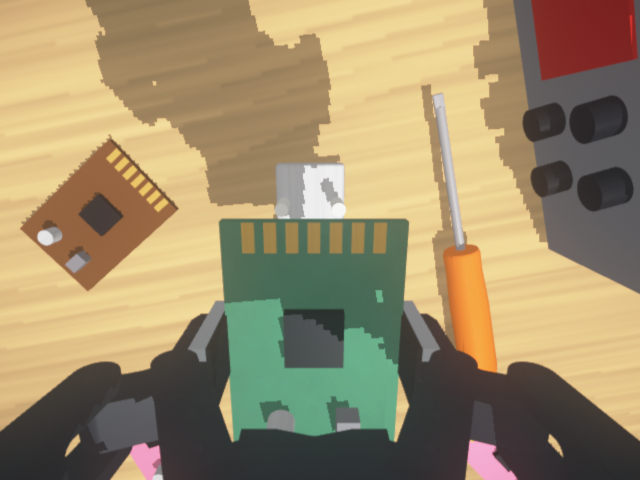

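View pics/a4.png

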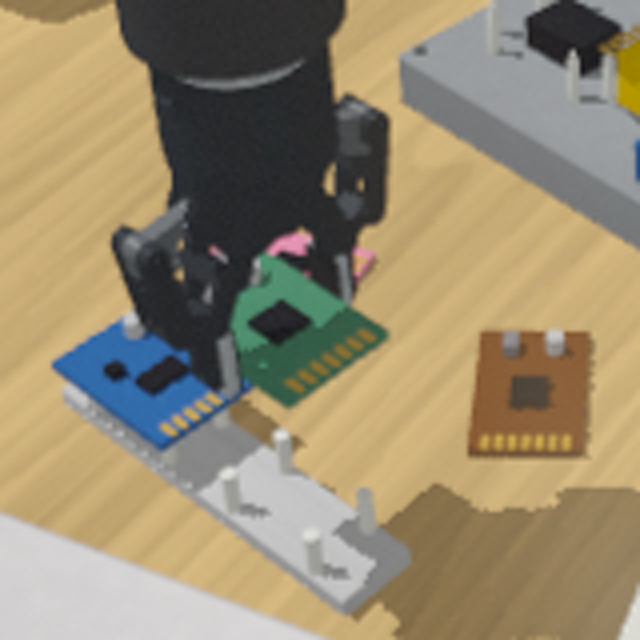

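View pics/b4.png

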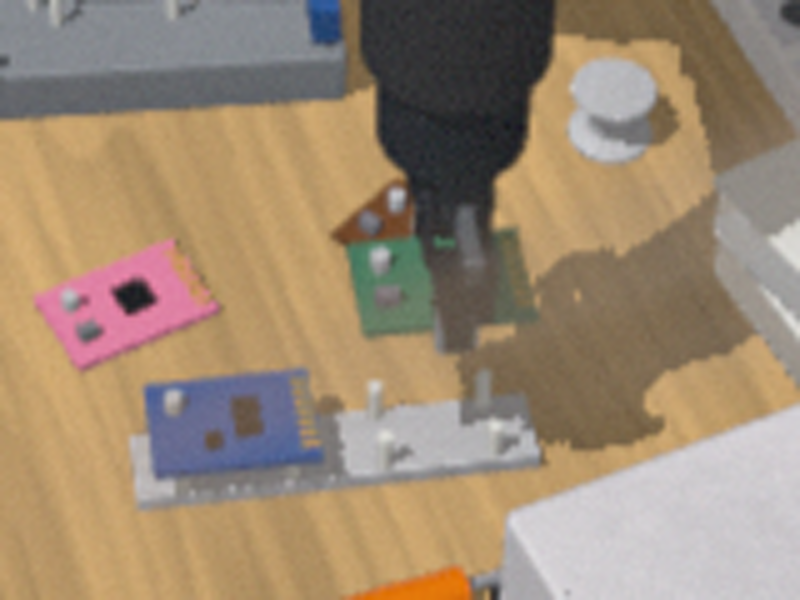

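```bash
python3 - <<'E'
from h import *
import pickle
d=pickle.load(open("w4.pkl","rb"));crop(d,210,200,420,310,3.8,"w4c.png")
E
```

```text
(no output)
```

View pics/w4c.png

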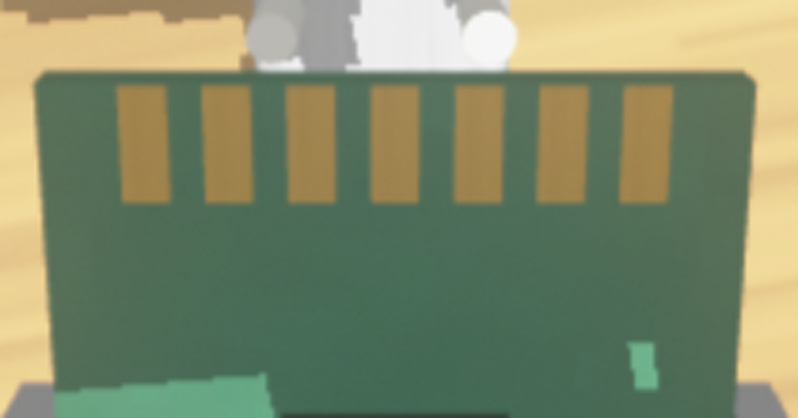

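```bash
python3 - <<'E'
from h import *
import pickle
d=pickle.load(open("w4.pkl","rb"));M=d["mount"]
f=lambda p,k,o:((p[0]+.5)/k-.5+o[0],(p[1]+.5)/k-.5+o[1])
def ont(uv,ty):
    v=M[:3,:3]@np.array([(uv[0]-d["cx"])/d["fx"],(uv[1]-d["cy"])/d["fy"],1]);p=M[:3,3];return p+v*(ty-p[1])/v[1]
for ty in(-.004,-.002,0,.002):
    a=ont(f((36,80),3.8,(210,200)),ty);b=ont(f((754,80),3.8,(210,200)),ty)
    print(ty,a.round(4),b.round(4),"w",(b-a)[0].round(4),"skew deg",np.degrees(np.arctan2((b-a)[2],(b-a)[0])).round(2))
E
```

```text
-0.004 [-0.0282 -0.004   0.0445] [ 0.0296 -0.004   0.0445] w 0.0578 skew deg -0.01
-0.002 [-0.0287 -0.002   0.0441] [ 0.03  -0.002  0.044] w 0.0588 skew deg -0.01
0 [-0.0292  0.      0.0436] [0.0305 0.     0.0436] w 0.0597 skew deg -0.01
0.002 [-0.0297  0.002   0.0432] [0.031  0.002  0.0431] w 0.0607 skew deg -0.01
```

```bash
python3 - <<'E'
from h import *
s=env.read_state();print(s["ee_pos"],s["tcp_rot"])
plan([(.503,.0255,.16)],yaw=-1.799)
E
```

```text
[ 0.57705123 -0.35092496  0.13744698] [-1.57138844e+00  4.52930515e-04 -1.76103042e+00]
total [-0.3499 -0.0226 -0.1573] rows 7 per row [-0.05   -0.0032 -0.0225]
```

>>> move_arm(targets="0 -0.023 0 0.038; -0.05 0 -0.0225 0; -0.05 0 -0.0225 0; -0.05 0 -0.0225 0; -0.05 0 -0.0225 0; -0.05 0 -0.0225 0; -0.05 0 -0.0225 0; -0.05 0 -0.0225 0")

```text
clock: 6.9
ee_pos: [0.502, 0.0268, 0.1599]
tcp_rot: [-1.572, -0.001, -1.799]
contact_force: [0.9, 0.6, -0.1]
finger_gap: 0.0587
```

>>> move_arm(targets="0 0.02 0 0; 0 0.02 0 0; 0 0.02 0 0; 0 0 0 0; 0 0 0 0")

```text
clock: 7.52
ee_pos: [0.5033, 0.0253, 0.1009]
tcp_rot: [-1.571, -0.0, -1.799]
contact_force: [-0.3, 0.1, -0.5]
finger_gap: 0.0591
```

```bash
python3 - <<'E'
from h import *
import pickle
d=snap("wrist","w5.png");pickle.dump(d,open("w5.pkl","wb"));s=env.read_state();print(s["clock"],s["ee_pos"],s["tcp_rot"],s["finger_gap"],s["contact_force"])
E
```

```text
7.575 [0.50352958 0.025406   0.1012839 ] [-1.57035693e+00  1.32866041e-04 -1.79864903e+00] 0.05863336250619122 [ 0.30697766 -0.3732095  -0.89044382]
```

View pics/w5.png

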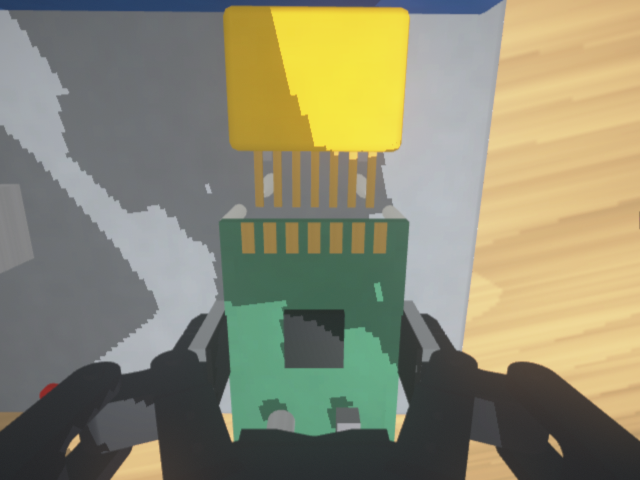

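```bash
python3 - <<'E'
from h import *
import pickle
d=pickle.load(open("w5.pkl","rb"));crop(d,210,135,420,260,3.8,"w5c.png")
# predicted pixel of posts per nest estimate
y=np.radians(-13.1)
R=np.array([[np.cos(y),-np.sin(y)],[np.sin(y),np.cos(y)]])
for q in[(50,20),(50,-20),(36,35),(36,-35)]:
    w=np.array([.5025,.0255])+R@(np.array(q)/1000);print(q,np.round(proj(d,[*w,.074]),1),np.round(proj(d,[*w,.04]),1))
E
```

```text
(50, 20) [259.  190.4] [268.8 179.5]
(50, -20) [364.9 190.5] [355.8 179.5]
(36, 35) [221.6 226.5] [237.8 209.4]
(36, -35) [402.3 226.6] [386.8 209.5]
```

View pics/w5c.png

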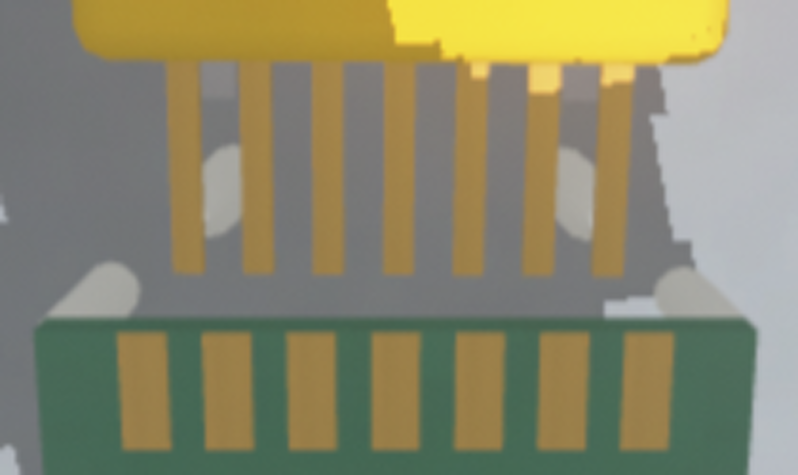

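>>> move_arm(targets="0.0004 0.01 -0.0012 0; 0 0.009 0 0; 0 0 0 0; 0 0 0 0")

```text
clock: 8.07
ee_pos: [0.502, 0.0253, 0.0818]
tcp_rot: [-1.571, -0.0, -1.799]
contact_force: [0.2, -0.1, -0.9]
finger_gap: 0.0591
```

```bash
python3 - <<'E'
from h import *
import pickle
d=snap("wrist","w6.png");pickle.dump(d,open("w6.pkl","wb"));s=env.read_state();print(s["clock"],s["ee_pos"],s["tcp_rot"],s["finger_gap"],s["contact_force"])
crop(d,210,135,420,260,3.8,"w6c.png")
a=snap("scene");b=snap("side");crop(a,240,220,360,310,6,"a6.png");crop(b,270,220,370,300,7,"b6.png")
E
```

```text
8.125 [0.50210492 0.02535465 0.08192921] [-1.57061758e+00  3.05979680e-05 -1.79849663e+00] 0.05927905234477221 [0.50864386 0.63414622 0.17075049]
```

View pics/w6c.png

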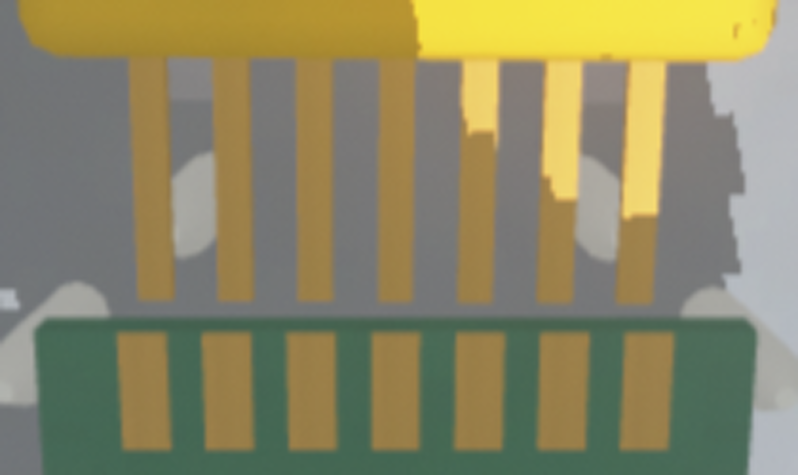

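View pics/a6.png

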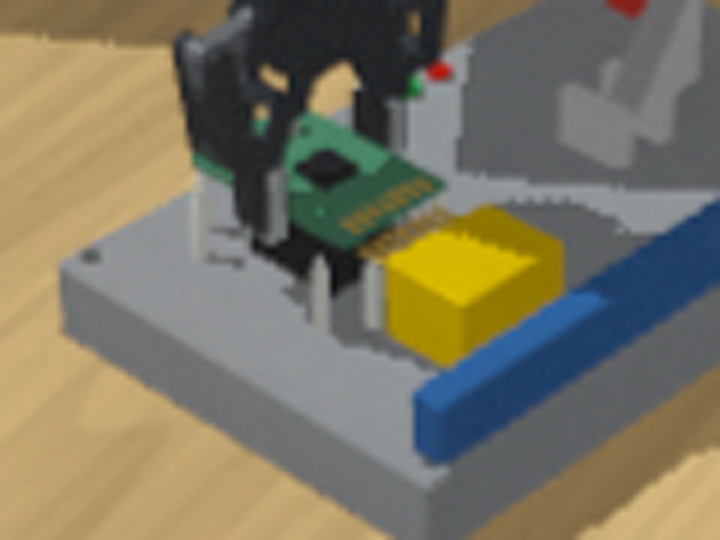

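View pics/b6.png

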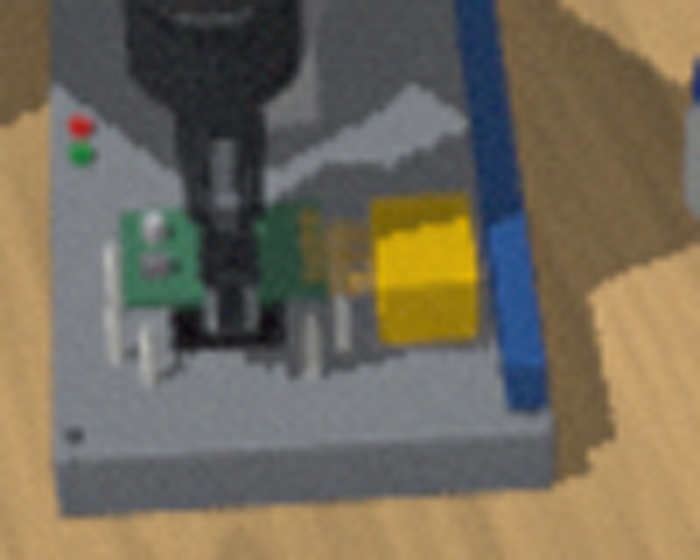

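```bash
python3 - <<'E'
from h import *
import pickle
d=pickle.load(open("w6.pkl","rb"))
T=env.read_state();R=Ro.from_euler("xyz",T["tcp_rot"]).as_matrix();p=np.array(T["ee_pos"])
f=lambda p:((p[0]+.5)/3.8-.5+210,(p[1]+.5)/3.8-.5+135)
tt=lambda uv,z:(R.T@(onz(d,f(uv),z)-p)).round(4)
for n,uv in(("side L",(16,392)),("side R",(778,396)),("end L",(184,254)),("end R",(605,256))): print(n,tt(uv,.074))
for uv in((36,320),(755,320),(36,330)): print("board",tt(uv,p[2]+.001))
crop(d,180,190,450,300,2.9,"w6d.png")
E
```

```text
side L [-0.0332  0.008   0.0358]
side R [0.0351 0.008  0.0354]
end L [-0.0177  0.008   0.0483]
end R [0.0191 0.008  0.0481]
board [-0.0288 -0.001   0.0444]
board [ 0.0304 -0.001   0.0444]
board [-0.0288 -0.001   0.0436]
```

View pics/w6d.png

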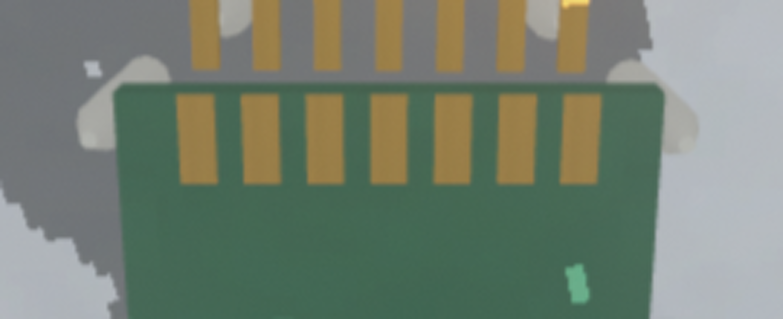

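>>> move_arm(targets="0 0.004 0 0; 0 0.004 0 0; 0 0.003 0 0; 0 0.002 0 0; 0 0 0 0")

```text
clock: 8.85
ee_pos: [0.5018, 0.0253, 0.0686]
tcp_rot: [-1.571, -0.0, -1.799]
contact_force: [-0.2, -0.3, -1.3]
finger_gap: 0.059
```

>>> move_arm(targets="0 0.001 0 0; 0 0.001 0 0; 0 0 0 0")

```text
clock: 9.22
ee_pos: [0.5019, 0.0253, 0.0668]
tcp_rot: [-1.571, -0.0, -1.799]
contact_force: [-0.4, -0.8, -0.9]
finger_gap: 0.0588
```

>>> move_arm(targets="0 0.001 0 0; 0 0 0 0")

```text
clock: 9.48
ee_pos: [0.5019, 0.0253, 0.0658]
tcp_rot: [-1.571, -0.0, -1.799]
contact_force: [-0.5, 0.2, -0.3]
finger_gap: 0.0587
```

>>> move_arm(targets="0 0.001 0 0; 0 0 0 0")

```text
clock: 9.72
ee_pos: [0.502, 0.0253, 0.065]
tcp_rot: [-1.571, 0.0, -1.798]
contact_force: [-1.6, 0.0, 2.0]
finger_gap: 0.0588
```

>>> move_arm(targets="0 0.0005 0 0; 0 0 0 0")

```text
clock: 9.98
ee_pos: [0.502, 0.0253, 0.065]
tcp_rot: [-1.57, 0.0, -1.798]
contact_force: [-3.7, 0.2, 9.0]
finger_gap: 0.0593
```

>>> move_arm(targets="0 -0.0005 0 0; 0 0 0 0; 0 0 0 0; 0 0 0 0", fingers=-1)

```text
clock: 10.48
ee_pos: [0.5019, 0.0253, 0.0647]
tcp_rot: [-1.571, -0.0, -1.799]
contact_force: [-0.3, -0.8, -0.4]
finger_gap: 0.0854
```

```bash
python3 - <<'E'
from h import *
import pickle
d=snap("wrist","w7.png");pickle.dump(d,open("w7.pkl","wb"));s=env.read_state();print(s["clock"],s["ee_pos"],s["tcp_rot"],s["finger_gap"],s["contact_force"])
E
```

```text
10.525 [0.50190948 0.02530034 0.06470453] [-1.57093869e+00 -1.15533896e-04 -1.79864449e+00] 0.08506235676242113 [-0.13247408  0.21339904  0.25645071]
```

View pics/w7.png

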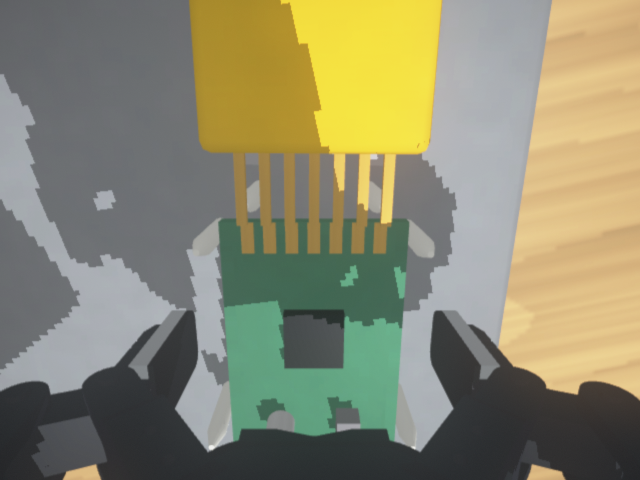

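>>> move_arm(targets="0 -0.02 0 0; 0 -0.05 0 0; 0 -0.06 0 0; 0 -0.06 0 0; 0 -0.04 0 0; 0 0 0 0; 0 0 0 0")

```text
clock: 11.4
ee_pos: [0.5014, 0.0253, 0.2941]
tcp_rot: [-1.572, 0.0, -1.799]
contact_force: [-0.1, 0.3, -0.9]
finger_gap: 0.0855
```

```bash
python3 - <<'E'
from h import *
import pickle
d=snap("wrist","w8.png");pickle.dump(d,open("w8.pkl","wb"));s=env.read_state();print(s["clock"],s["ee_pos"],s["tcp_rot"],s["finger_gap"],s["contact_force"])
a=snap("scene");b=snap("side");crop(a,240,180,410,310,4.6,"a8.png");crop(b,265,160,365,300,4,"b8.png");pickle.dump((a,b),open("ab8.pkl","wb"))
E
python3 m3.py w8.pkl|head -4
```

```text
11.45 [0.50127434 0.02517894 0.29359962] [-1.57253069e+00 -7.89437489e-04 -1.79876828e+00] 0.08537708099229713 [ 0.50936793 -0.25096749 -0.04631458]
((313.5, 210.5), (97.0, 67.0), 90.0) (280, 162, 68, 98)
[[281, 162], [282, 259], [345, 259], [347, 163], [340, 175], [334, 163], [332, 175], [326, 163], [324, 175], [318, 163], [316, 175], [310, 163], [308, 175], [302, 163], [295, 175], [293, 163], [287, 175]]
[[0.5491, 0.0449, 0.041], [0.4568, 0.0676, 0.041], [0.4426, 0.0064, 0.041], [0.5343, -0.0147, 0.041], [0.525, -0.0061, 0.041], [0.5371, -0.0029, 0.041], [0.5267, 0.0013, 0.041], [0.5388, 0.0043, 0.041], [0.5284, 0.0086, 0.041], [0.5404, 0.0116, 0.041], [0.5301, 0.0159, 0.041], [0.5421, 0.0188, 0.041], [0.5318, 0.0232, 0.041], [0.5438, 0.0261, 0.041], [0.5345, 0.0351, 0.041], [0.5457, 0.0343, 0.041], [0.5362, 0.0424, 0.041]] poly ctr [0.5261 0.0186 0.041 ]
0.0131 11.0
```

View pics/w8.png

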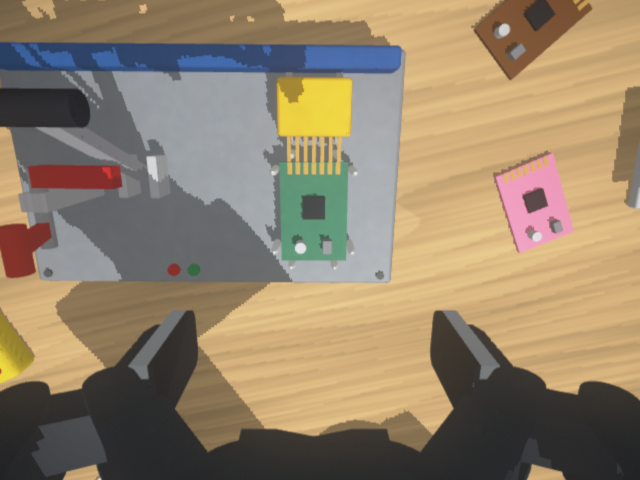

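View pics/a8.png

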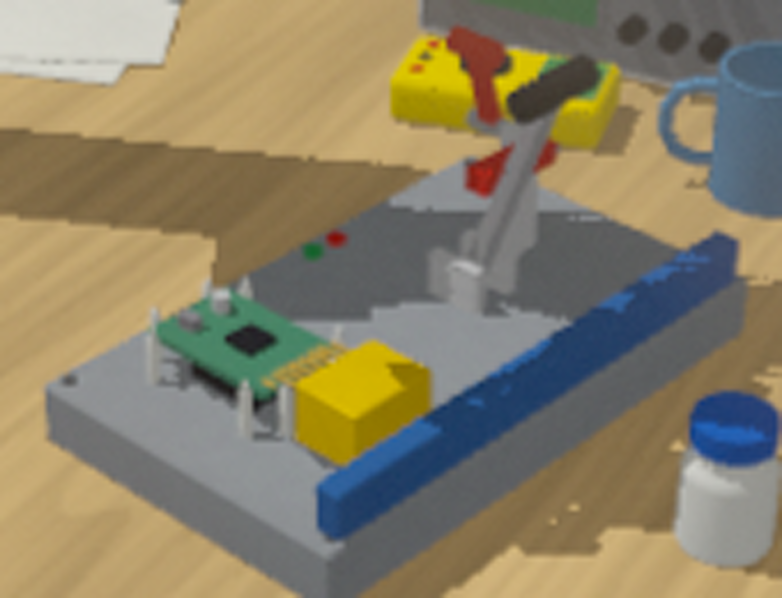

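View pics/b8.png

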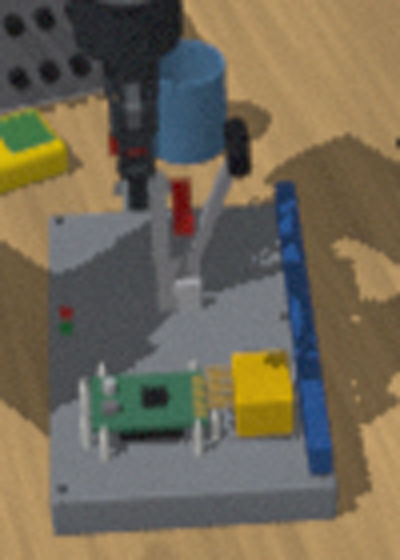

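```bash
python3 - <<'E'
from h import *
plan([(.543,.212,.27)],yaw=-1.799)
E
```

```text
total [-0.1914  0.0234 -0.0017] rows 4 per row [-0.0479  0.0059 -0.0004]
```

>>> move_arm(targets="-0.048 0 0 0; -0.048 0 0 0; -0.048 0 0 0; -0.048 0.023 -0.001 0; 0 0 0 0; 0 0 0 0", fingers=0)

```text
clock: 12.3
ee_pos: [0.544, 0.2124, 0.2707]
tcp_rot: [-1.572, -0.002, -1.798]
contact_force: [-0.2, 0.1, -0.4]
finger_gap: 0.0427
```

```bash
python3 - <<'E'
from h import *
import pickle
d=snap("wrist","w9.png");pickle.dump(d,open("w9.pkl","wb"));s=env.read_state();print(s["clock"],s["ee_pos"],s["tcp_rot"],s["finger_gap"],s["contact_force"])
E
```

```text
12.35 [0.54420639 0.21211325 0.27139696] [-1.57128289e+00 -1.00089838e-03 -1.79859989e+00] 0.042733696356813906 [-0.07787859 -0.54534635 -0.30082385]
```

View pics/w9.png

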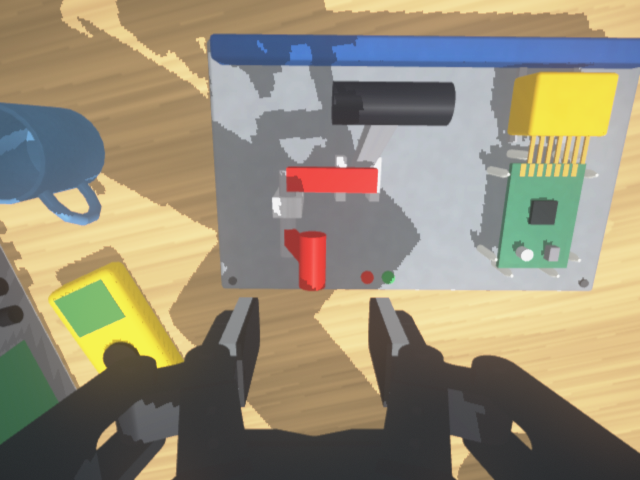

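```bash
python3 - <<'E'
from h import *
import pickle
d=pickle.load(open("w9.pkl","rb"));y=np.radians(-13.1)
fx=np.array([np.cos(y),np.sin(y)]);fy=np.array([-np.sin(y),np.cos(y)])
for n,uv,z in(("grip c",(313,261),.171),("grip top back",(313,235),.179),("grip top front",(313,288),.171),("L",(301,262),.171),("R",(326,262),.171),
 ("handle c",(393,103),.191),("hL",(333,103),.191),("hR",(455,104),.191),("pawl c",(333,180),.12)):
    P=onz(d,uv,z);e=P[:2]-[.502,.0255];print(n,P.round(4),"fix",(e@fx).round(4),(e@fy).round(4))
for n,q,z in(("board gold",(549,172),.067),):print(onz(d,q,z))
E
```

```text
grip c [0.5406 0.2128 0.171 ] fix -0.0049 0.1912
grip top back [0.5582 0.2087 0.179 ] fix 0.0132 0.1912
grip top front [0.5239 0.2167 0.171 ] fix -0.022 0.1912
L [0.5416 0.2199 0.171 ] fix -0.0055 0.1983
R [0.5383 0.2055 0.171 ] fix -0.0055 0.1835
handle c [0.6165 0.1557 0.191 ] fix 0.082 0.1528
hL [0.623  0.1838 0.191 ] fix 0.082 0.1816
hR [0.6094 0.1267 0.191 ] fix 0.0816 0.1229
pawl c [0.5777 0.1901 0.12  ] fix 0.0365 0.1775
[0.53741225 0.01632942 0.067     ]
```

>>> move_arm(targets="0 0.04 -0.002 0; 0 0.035 0 0; 0 0.022 0 0; 0 0 0 0; 0 0 0 0")

```text
clock: 12.98
ee_pos: [0.5431, 0.2128, 0.1763]
tcp_rot: [-1.569, 0.001, -1.799]
contact_force: [1.5, -0.4, 0.8]
finger_gap: 0.0431
```

```bash
python3 - <<'E'
from h import *
d=snap("wrist","w10.png");s=env.read_state();print(s["clock"],s["ee_pos"],s["tcp_rot"],s["finger_gap"],s["contact_force"])
E
```

```text
13.025 [0.54316223 0.21305555 0.17646269] [-1.56903494e+00  1.70332586e-03 -1.79887868e+00] 0.04250068537701194 [0.0263735  0.55597213 1.00268223]
```

View pics/w10.png

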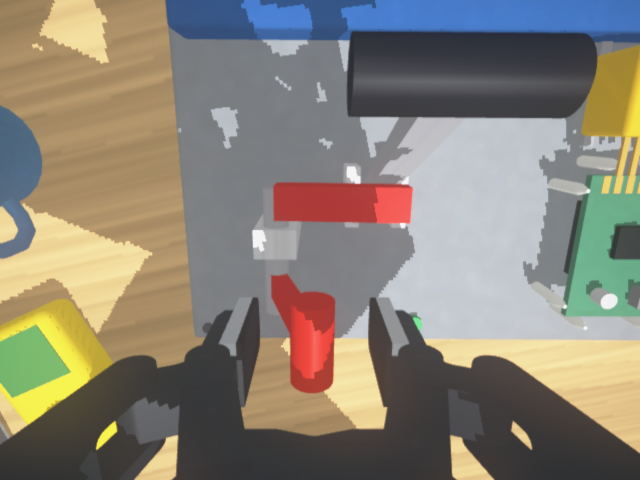

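>>> move_arm(targets="0 0.003 0 0; 0 0 0 0; 0 0 0 0; 0 0 0 0", fingers=1, squeeze=22)

```text
clock: 13.52
ee_pos: [0.5429, 0.2137, 0.1727]
tcp_rot: [-1.569, 0.002, -1.798]
contact_force: [-1.2, 2.5, 6.2]
finger_gap: 0.0165
```

>>> move_arm(targets="-0.007 -0.0018 0 0; -0.0075 -0.0015 0 0; -0.0075 0 0 0; -0.0075 0.0004 0 0; 0 0 0 0")

```text
clock: 14.15
ee_pos: [0.5489, 0.2409, 0.1749]
tcp_rot: [-1.571, -0.002, -1.798]
contact_force: [0.3, -2.5, 5.0]
finger_gap: 0.0152
```

>>> move_arm(targets="-0.0072 0.0015 0 0; -0.0072 0.0025 0 0; -0.0053 0.0027 0 0; -0.0052 0.0031 0 0; -0.0046 0.0036 0 0; -0.0045 0.0041 0 0; 0 0 0 0")

```text
clock: 15.02
ee_pos: [0.5551, 0.2649, 0.1665]
tcp_rot: [-1.569, -0.018, -1.796]
contact_force: [-25.1, -33.6, 77.5]
finger_gap: 0.0154
```

```bash
python3 - <<'E'
from h import *
d=snap("wrist","w11.png");s=env.read_state();print(s["clock"],s["ee_pos"],s["tcp_rot"],s["finger_gap"],s["contact_force"])
E
```

```text
15.075 [0.55505143 0.26484809 0.16647264] [-1.56936291 -0.0175237  -1.79586569] 0.015394922653158786 [-26.26761021 -33.0515554   78.33769762]
```

View pics/w11.png

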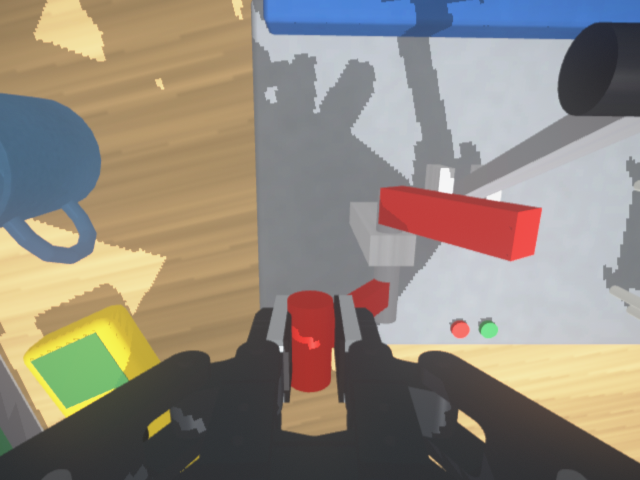

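>>> move_arm(targets="0.0022 -0.004 0 0; 0.0022 -0.004 0 0; 0 0 0 0")

```text
clock: 15.45
ee_pos: [0.554, 0.2616, 0.1694]
tcp_rot: [-1.572, -0.015, -1.798]
contact_force: [-11.4, -28.3, 41.0]
finger_gap: 0.0152
```

>>> move_arm(targets="0.0015 -0.003 0 0; 0.001 -0.003 0 0; 0 0 0 0")

```text
clock: 15.82
ee_pos: [0.5532, 0.2595, 0.1712]
tcp_rot: [-1.574, -0.016, -1.8]
contact_force: [-1.3, -26.5, 13.7]
finger_gap: 0.0155
```

>>> move_arm(targets="0.002 -0.002 0 0; 0 0 0 0; 0 0 0 0", fingers=0.3)

```text
clock: 16.2
ee_pos: [0.5545, 0.266, 0.1728]
tcp_rot: [-1.571, -0.001, -1.798]
contact_force: [1.2, -2.1, 0.1]
finger_gap: 0.0298
```

```bash
python3 - <<'E'
from h import *
d=snap("wrist","w12.png");s=env.read_state();print(s["clock"],s["ee_pos"],s["tcp_rot"],s["finger_gap"],s["contact_force"])
E
```

```text
16.25 [0.55447059 0.26618588 0.17285401] [-1.57127374e+00 -8.25015525e-04 -1.79828118e+00] 0.029991294663018944 [ 0.35457106 -2.44108792  0.35981943]
```

View pics/w12.png

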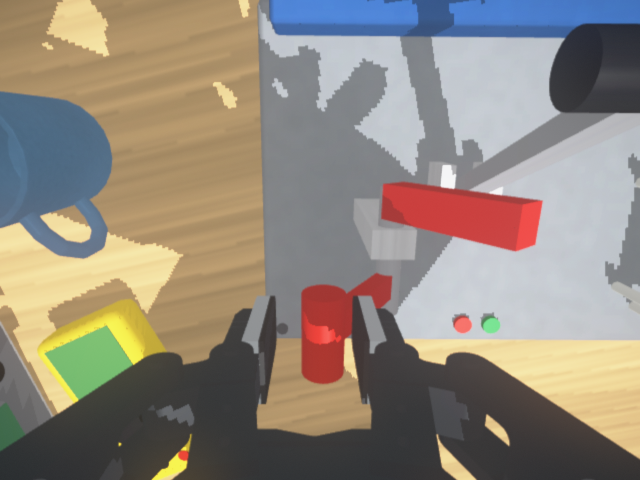

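```bash
python3 - <<'E'
from h import *
import cv2,pickle
s=env.read_state();d=snap("wrist");y=np.radians(-13.1)
h=cv2.cvtColor(d["img"],cv2.COLOR_RGB2HSV)
fx=np.array([np.cos(y),np.sin(y)]);fy=np.array([-np.sin(y),np.cos(y)])
for z in(.160,.163,.166,.169):
    P=onz(d,(323,334),z);e=P[:2]-[.502,.0255];yf=e@fy-.2118;print(z,P.round(4),"yf rel hinge",yf.round(4),"z pred",(.115+np.sqrt(.0036-yf**2)).round(4), "phi",np.arcsin(yf/.06).round(3))
b=snap("side");a=snap("scene");crop(b,280,150,360,250,6,"b12.png");crop(a,310,170,400,270,6,"a12.png")
E
```

```text
0.16 [0.5502 0.2628 0.16  ] yf rel hinge 0.0303 z pred 0.1668 phi 0.529
0.163 [0.5518 0.2625 0.163 ] yf rel hinge 0.0304 z pred 0.1667 phi 0.531
0.166 [0.5535 0.2622 0.166 ] yf rel hinge 0.0304 z pred 0.1667 phi 0.532
0.169 [0.5551 0.2619 0.169 ] yf rel hinge 0.0305 z pred 0.1667 phi 0.534
```

View pics/a12.png

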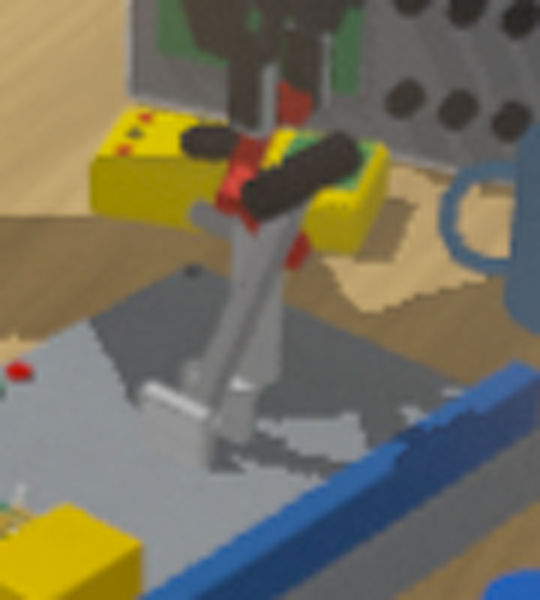

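>>> move_arm(targets="0 -0.015 0 0; 0 -0.017 0 0; 0 0 0 0; 0 0 0 0; 0 0 0 0")

```text
clock: 17.02
ee_pos: [0.5545, 0.2661, 0.2049]
tcp_rot: [-1.571, -0.0, -1.799]
contact_force: [0.2, -0.2, -0.0]
finger_gap: 0.03
```

>>> move_arm(targets="0 0 0 0; 0 0 0 0; 0 0 0 0", fingers=1)

```text
clock: 17.4
ee_pos: [0.5547, 0.2662, 0.205]
tcp_rot: [-1.571, -0.0, -1.799]
contact_force: [0.5, -0.5, 0.4]
finger_gap: -0.0001
```

```bash
python3 - <<'E'
from h import *
d=snap("wrist","w13.png");s=env.read_state();print(s["clock"],s["ee_pos"],s["tcp_rot"],s["finger_gap"],s["contact_force"])
E
```

```text
17.45 [0.55470092 0.2661774  0.205083  ] [-1.57092267e+00 -1.77200344e-04 -1.79859647e+00] -2.783510775239685e-05 [-0.10250688  0.03609838  0.09827834]
```

View pics/w13.png

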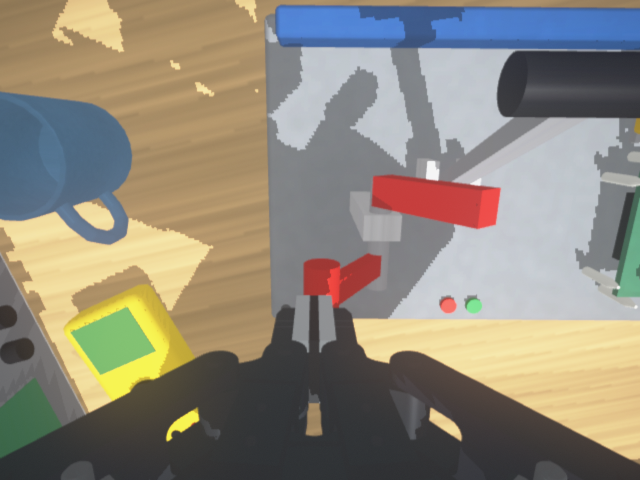

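>>> move_arm(targets="0 0.008 0 0; -0.0015 0.004 0 0; -0.0042 0.003 0 0; -0.0042 0.003 0 0; 0 0 0 0")

```text
clock: 18.08
ee_pos: [0.557, 0.2763, 0.1868]
tcp_rot: [-1.571, -0.0, -1.798]
contact_force: [0.6, -0.5, 0.4]
finger_gap: -0.0001
```

```bash
python3 - <<'E'
from h import *
d=snap("wrist","w14.png");a=snap("scene");crop(a,310,170,400,270,6,"a14.png")
E
```

```text
(no output)
```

View pics/w14.png

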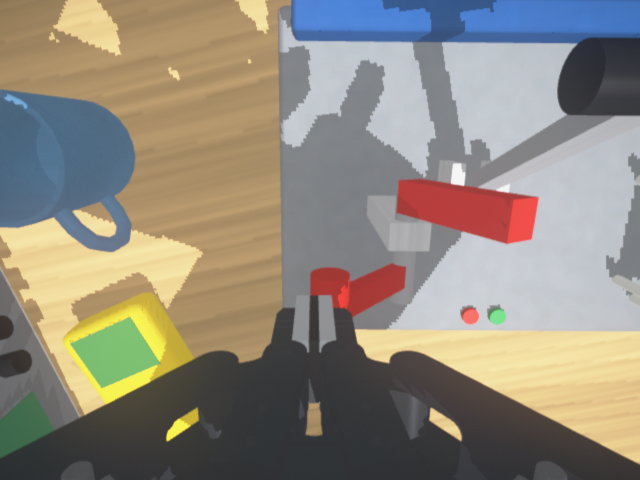

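>>> move_arm(targets="0 0.004 0 0; -0.001 0.004 0 0; -0.001 0.004 0 0; 0 0 0 0")

```text
clock: 18.68
ee_pos: [0.5593, 0.2805, 0.1775]
tcp_rot: [-1.566, 0.006, -1.797]
contact_force: [1.0, 4.5, 6.7]
finger_gap: -0.0003
```

```bash
python3 - <<'E'
from h import *
s=env.read_state();print(s["ee_pos"],s["contact_force"])
d=snap("wrist","w15.png")
E
```

```text
[0.55934135 0.28054345 0.17748111] [0.96602456 4.49286911 6.67209383]
```

View pics/w15.png

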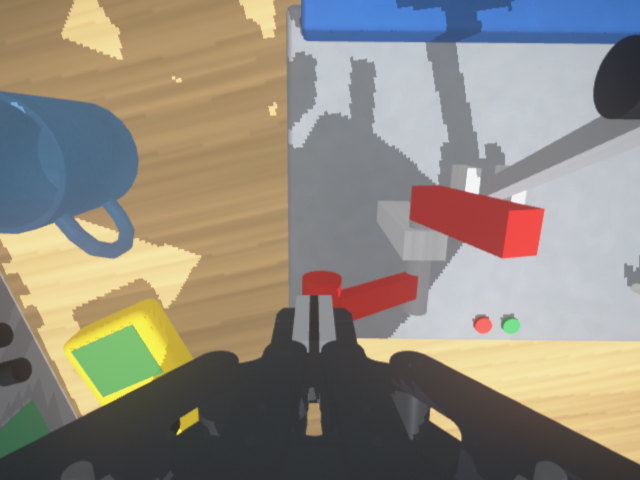

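>>> move_arm(targets="0 0.003 0 0; 0 0.002 0 0; 0 0 0 0")

```text
clock: 19.1
ee_pos: [0.5599, 0.2807, 0.1759]
tcp_rot: [-1.564, 0.008, -1.796]
contact_force: [-7.2, 4.3, 27.0]
finger_gap: -0.0001
```

```bash
python3 - <<'E'
from h import *
s=env.read_state();print(s["ee_pos"],s["contact_force"])
d=snap("wrist");y=np.radians(-13.1)
b=snap("side");a=snap("scene");crop(b,280,150,360,250,6,"b16.png");crop(a,310,170,400,270,6,"a16.png");cv2.imwrite("pics/w16.png",d["img"][:,:,::-1])
E
```

```text
[0.55987649 0.28070549 0.17585134] [-7.2366604   4.26743525 26.95734279]
```

View pics/w16.png

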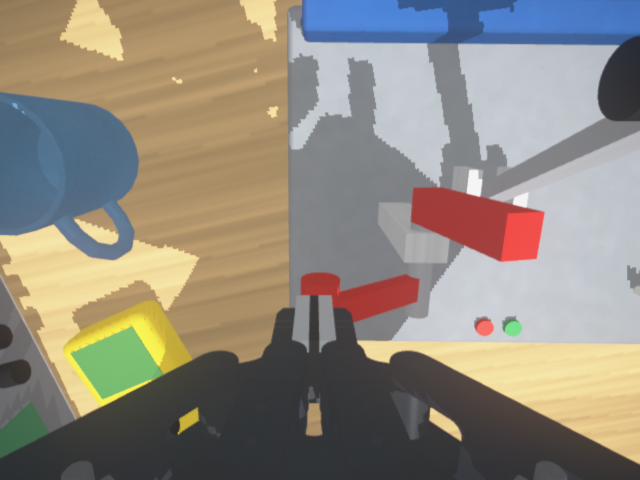

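View pics/a16.png

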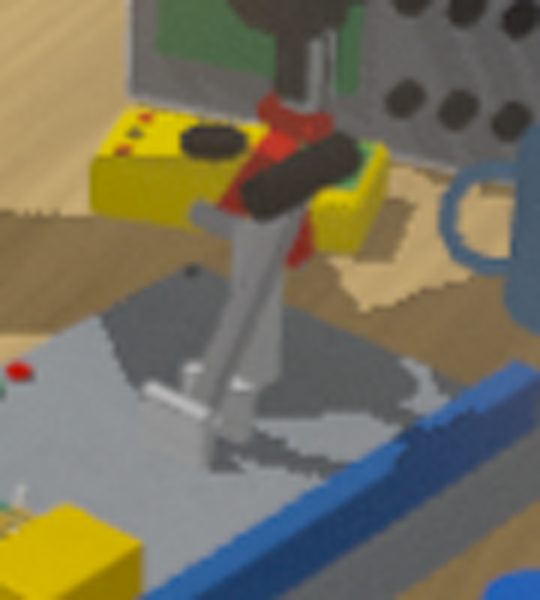

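>>> move_arm(targets="0 -0.02 0 0; 0 -0.04 0 0; 0 -0.05 0 0; 0 0 0 0; 0 0 0 0")

```text
clock: 19.88
ee_pos: [0.5571, 0.2777, 0.2799]
tcp_rot: [-1.571, 0.0, -1.799]
contact_force: [0.1, 0.5, -0.6]
finger_gap: -0.0003
```

```bash
python3 - <<'E'
from h import *
s=env.read_state();print(s["ee_pos"],s["tcp_rot"],s["q"].round(3))
d=snap("wrist","w17.png");a=snap("scene");crop(a,310,170,400,270,6,"a17.png")
plan([(.6175,.157,.28)],yaw=-1.799)
E
```

```text
[0.55706638 0.27771921 0.27993739] [-1.57115946e+00  4.58458137e-04 -1.79884262e+00] [ 7.750e-01  2.560e-01 -6.500e-02 -1.000e-03 -1.249e+00  5.680e-01]
total [ 0.1036 -0.0011  0.0863] rows 3 per row [ 0.0345 -0.0004  0.0288]
```

View pics/w17.png

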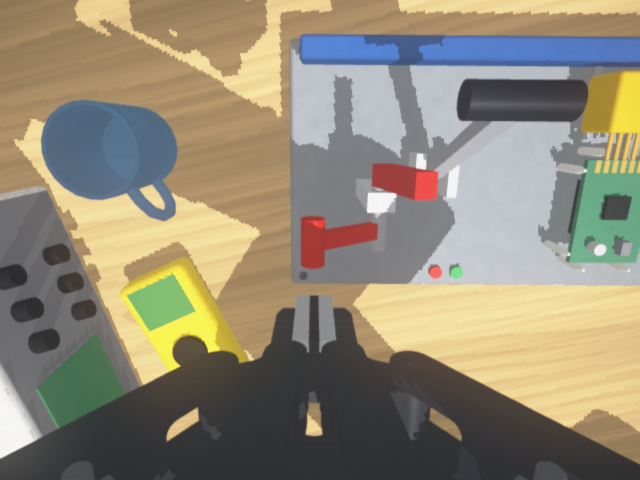

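>>> move_arm(targets="0 0 0 0.18; 0 0 0 0.18; 0 0 0 0.18; 0 0 0 0.18; 0 0 0 0.18; 0 0 0 0.18; 0 0 0 0.18; 0 0 0 0.18", fingers=0)

```text
clock: 20.98
ee_pos: [0.557, 0.2775, 0.2787]
tcp_rot: [-1.569, -0.002, 3.039]
contact_force: [-0.4, -0.3, 0.8]
finger_gap: 0.0427
```

>>> move_arm(targets="0 0 0 0.134; -0.0288 0 0.0345 0; -0.0288 0 0.0345 0; -0.0288 0 0.0345 0; 0 0 0 0; 0 0 0 0")

```text
clock: 21.72
ee_pos: [0.6175, 0.157, 0.2791]
tcp_rot: [-1.57, -0.001, 2.91]
contact_force: [-0.1, 0.2, -0.2]
finger_gap: 0.0431
```

```bash
python3 - <<'E'
from h import *
import pickle
s=env.read_state();print(s["clock"],s["ee_pos"],s["tcp_rot"],s["q"].round(3),s["finger_gap"])
d=snap("wrist","w18.png");pickle.dump(d,open("w18.pkl","wb"))
E
```

```text
21.725 [0.61753296 0.15704853 0.27906798] [-1.56972103e+00 -1.41369950e-03  2.90977213e+00] [ 0.555  0.282 -0.032 -0.    -1.258 -0.786] 0.0430674998224685
```

View pics/w18.png

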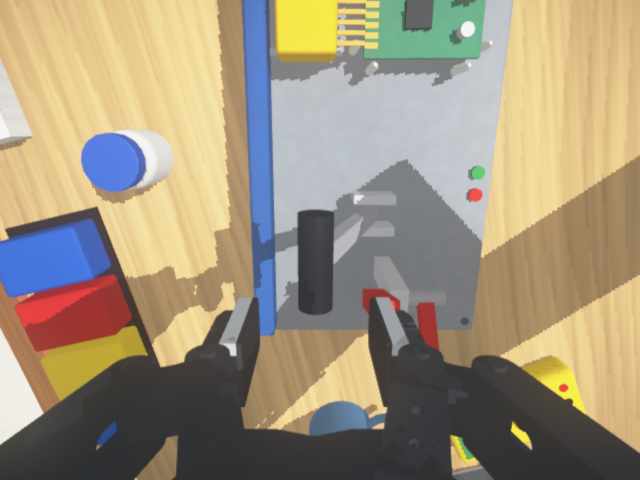

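```bash
python3 - <<'E'
from h import *
import pickle
d=pickle.load(open("w18.pkl","rb"))
P=onz(d,(316,262),.191);s=env.read_state();R=Ro.from_euler("xyz",s["tcp_rot"]).as_matrix()
print(P,(R.T@(P-s["ee_pos"])).round(4), [ (R.T@(onz(d,u,.191)-s["ee_pos"])).round(4) for u in((316,211),(315,313),(299,262),(333,262))])
E
```

```text
[0.61632702 0.15689862 0.191     ] [0.0008 0.0884 0.0009] [array([0.0008, 0.0884, 0.0299]), array([ 0.0003,  0.0884, -0.0305]), array([-0.0087,  0.0884,  0.0009]), array([0.0104, 0.0884, 0.0008])]
```

>>> move_arm(targets="0.0006 0.04 0 0; 0 0.028 0 0; 0 0.014 0 0; 0 0 0 0; 0 0 0 0")

```text
clock: 22.4
ee_pos: [0.6178, 0.158, 0.1995]
tcp_rot: [-1.572, 0.002, 2.911]
contact_force: [-0.6, -0.4, 0.8]
finger_gap: 0.0426
```

```bash
python3 - <<'E'
from h import *
s=env.read_state();print(s["clock"],s["ee_pos"],s["tcp_rot"],s["contact_force"])
d=snap("wrist","w19.png")
E
```

```text
22.4 [0.61783921 0.15799439 0.19949552] [-1.57173787e+00  1.58216302e-03  2.91132402e+00] [-0.63673668 -0.40474908  0.80705918]
```

View pics/w19.png

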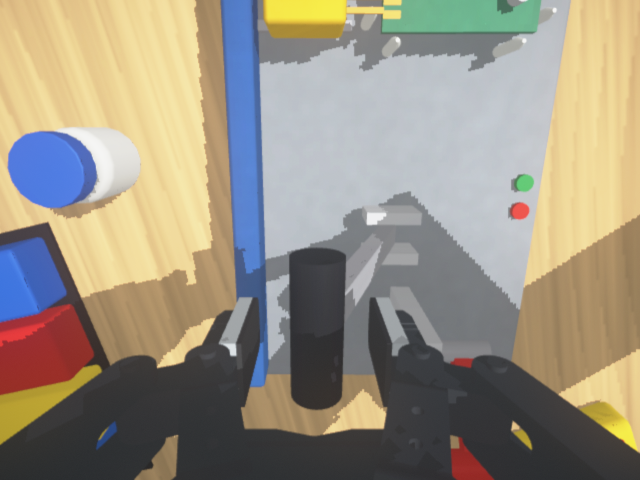

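>>> move_arm(targets="0 0.0015 0 0; 0 0 0 0; 0 0 0 0; 0 0 0 0", fingers=1, squeeze=40)

```text
clock: 22.95
ee_pos: [0.6171, 0.1577, 0.1976]
tcp_rot: [-1.572, 0.0, 2.911]
contact_force: [-4.4, 2.2, 6.7]
finger_gap: 0.0187
```

>>> move_arm(targets="0.007 -0.0024 0 0; 0.0073 -0.002 0 0; 0.0073 -0.0016 0 0; 0.0074 -0.0014 0 0; 0.0074 -0.001 0 0; 0.0075 -0.0005 0 0; 0 0 0 0")

```text
clock: 23.82
ee_pos: [0.5775, 0.1673, 0.2087]
tcp_rot: [-1.573, 0.008, 2.912]
contact_force: [7.5, -4.6, 7.2]
finger_gap: 0.0187
```

>>> move_arm(targets="0.0075 0 0 0; 0.0075 0 0 0; 0.0075 0.0005 0 0; 0.0074 0.001 0 0; 0.0074 0.0014 0 0; 0.0073 0.0016 0 0; 0.0072 0.002 0 0; 0 0 0 0")

```text
clock: 24.82
ee_pos: [0.5272, 0.1797, 0.2025]
tcp_rot: [-1.574, 0.008, 2.912]
contact_force: [6.5, -3.5, 10.7]
finger_gap: 0.0186
```

```bash
python3 - <<'E'
from h import *
s=env.read_state();p=s["ee_pos"];print(s["clock"],p,s["tcp_rot"],s["contact_force"],s["finger_gap"])
y=np.radians(-13.1);fx=np.array([np.cos(y),np.sin(y)]);print("moved front",-(p[:2]-[.6171,.1577])@fx)
d=snap("wrist","w20.png")
E
```

```text
24.825 [0.52716499 0.17972254 0.20252299] [-1.57442003  0.0077745   2.91188326] [ 6.53498004 -3.46337804 10.65388055] 0.01864709282699994
moved front 0.09258597714748751
```

View pics/w20.png

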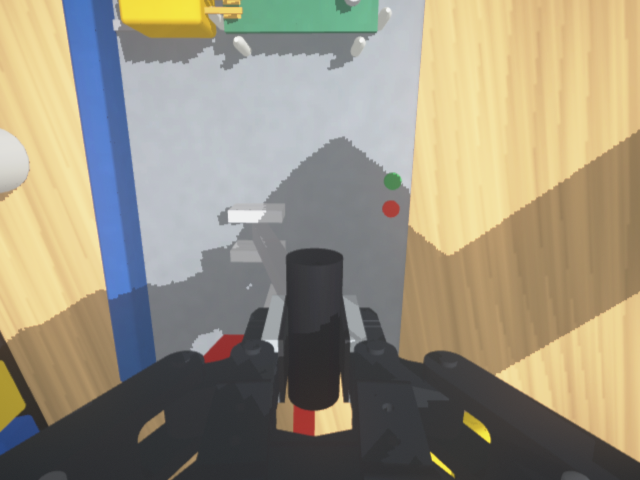

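>>> move_arm(targets="0.0055 0.002 0 0; 0.005 0.0018 0 0; 0 0 0 0; 0 0 0 0")

```text
clock: 25.38
ee_pos: [0.5173, 0.1821, 0.1987]
tcp_rot: [-1.574, 0.008, 2.912]
contact_force: [7.1, -4.6, 10.0]
finger_gap: 0.0184
```

>>> move_arm(targets="0.004 0.001 0 0; 0 0 0 0; 0 0 0 0")

```text
clock: 25.75
ee_pos: [0.5158, 0.1826, 0.1985]
tcp_rot: [-1.575, 0.012, 2.912]
contact_force: [17.6, -10.3, 7.6]
finger_gap: 0.0181
```

```bash
python3 - <<'E'
from h import *
s=env.read_state();p=s["ee_pos"];print(s["clock"],p,s["tcp_rot"],s["contact_force"],s["finger_gap"])
y=np.radians(-13.1);fx=np.array([np.cos(y),np.sin(y)]);print("moved front",-(p[:2]-[.6171,.1577])@fx)
d=snap("wrist","w21.png");a=snap("scene");b=snap("side");crop(a,240,180,410,310,4.6,"a21.png");crop(b,265,160,365,300,4,"b21.png")
E
```

```text
25.75 [0.51581853 0.1826143  0.19845131] [-1.5749624   0.01195534  2.91197457] [ 17.58267377 -10.29687744   7.63876622] 0.01807875704922452
moved front 0.10429257695952383
```

View pics/a21.png

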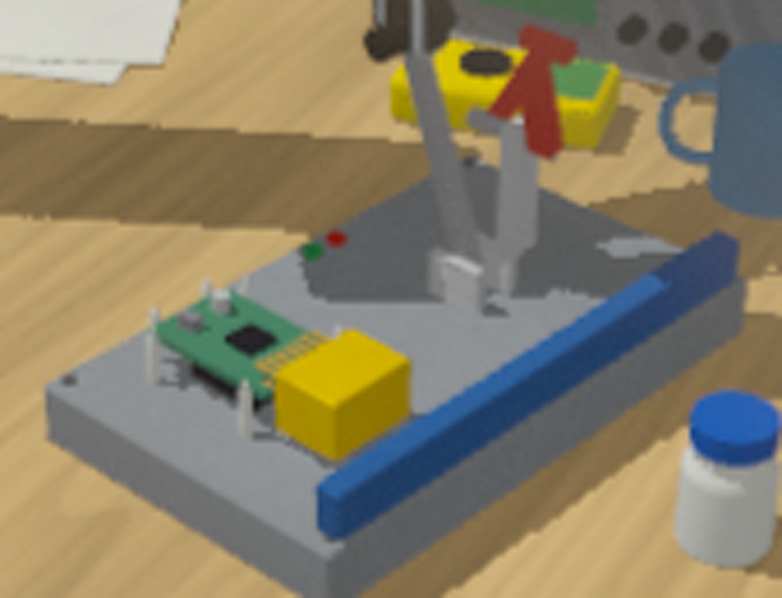

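View pics/b21.png

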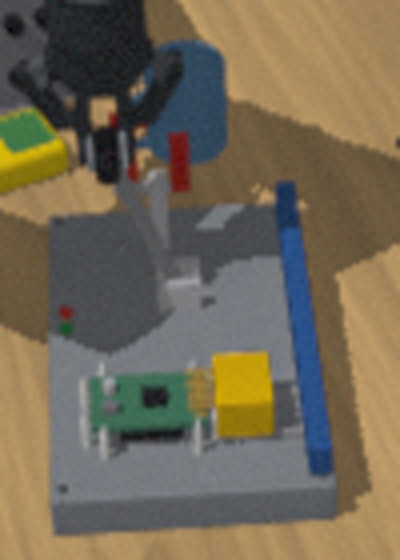

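View pics/w21.png

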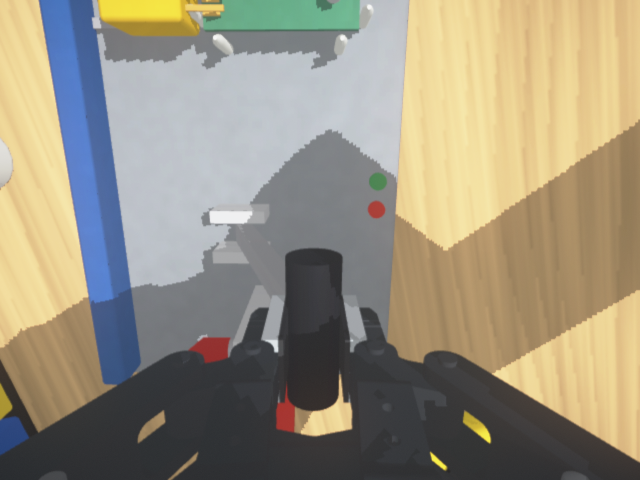

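>>> move_arm(targets="0 0 0 0; 0 0 0 0; 0 0 0 0; 0 0 0 0")

```text
clock: 26.4
ee_pos: [0.5158, 0.1826, 0.1985]
tcp_rot: [-1.575, 0.012, 2.912]
contact_force: [17.8, -9.8, 7.6]
finger_gap: 0.0184
```

```bash
python3 - <<'E'
from h import *
s=env.read_state();print(s["clock"],s["ee_pos"],s["contact_force"],s["finger_gap"])
print(env.hand_in())
E
```

```text
26.4 [0.51581044 0.1826155  0.1984598 ] [17.80632856 -9.82031855  7.59040371] 0.018383642268156204
the job is handed in; nothing more can be done
None
```

The green board is in the nest with its gold edge towards the head. The catch is fully over, and I handed the job in at 26.4 s with the fingers holding the lever at its front stop.

**Board:** I held it by its long edges and let go once it pushed back at TCP height 65 mm, against an expected 64.5 mm. The last pictures show it level between all the visible posts. I saw no sign of the robot touching its faces.

**Catch:** My first pinch was too deep. The fingers jammed, I think against the catch's stem, and the force reading rose to about 88 N in total (78 N of it upward). That is below the 120 N wrist limit. The fingers were doing the pressing, so I don't expect the 40 N limit for the arm and gripper body to count, but I can't confirm that. I backed off and pushed the catch over from above with closed fingers until it met its stop. The grip then stood at about 149 mm, against 150 mm when fully over. It stayed over in the last pictures.

**Lever:** The handle moved about 104 mm, against about 103 mm for full travel. The fingers were still gripping it at the end, with about 20 N of sideways force at the stop.

I didn't touch the blue board or the other things on the bench. I checked them only by eye in the pictures, not by measurement.

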